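Make up a door's hardware kit

ROBOT

A 7-joint arm with a two-finger parallel gripper is mounted at the origin on the work surface. World frame = base frame: x ahead of the robot, y to its left, z up, the work surface at z = 0. Lengths are in m, angles in rad, forces in N, time in s.
With the tool pointing down it reaches from about 0.4 to 0.85 m from the base axis. Payload 10.4 kg.
Tool frame: the origin (TCP) lies between the finger pads; the fingertips stand 19 mm ahead of it and the grasp point (between the pads) is the TCP; x points along the fingers, y is the direction in which the jaws open and shut, and the axes are right-handed (so a half turn about x gives the same grasp; the last joint's range is limited). The gripper opens to 87 mm and grips with 3 to 60 N. Pads are 19 mm wide; open, the fingers measure 117 mm over their backs; the gripper's body (75 mm by 190 mm) begins 51 mm behind the grasp point.
Start: joints at [-1.35, 0.332, -0.065, 1.46, 0.022, 1.35, -0.088], TCP at [0.151, 0.607, 0.242] pointing down, gripper open.
Joint ranges: [-2.6, 2.6], [-0.5, 2.12], [-1.47, 1.34], [0.16, 2.42], [-1.27, 4.41], [0.06, 2.06], [-2.6, 2.6]. Speed limits (rad/s): [2.22, 2.22, 2.79, 2.79, 3.14, 3.14, 3.14].

INTERFACE

Orientations are given as a unit quaternion [x, y, z, w].
In Python, from bench import r gives the robot as it stands.
- The arm moves only by the tool drive_tool, never from a script. Its argument "motion" is a list of rows, each a list of 4 numbers: the shift along the tool's x, y, z in cm, then the turn about the tool's x in units of 5 degrees (1.0 is 5 degrees). In form: [[tx, ty, tz, twist], ...]. A call has 1 to 20 rows; each row is the pose to reach, as a shift and turn from the pose commanded when the call began, along the tool's axes at that moment; what a row does not reach only later rows make up. A row lasts 1/12 s, in which the tool goes at most 41.7 mm and 7.16 degrees, less where a joint would pass 70% of its speed; a pose out of reach is approached as far as the arm can. A call with a gripper value outside its range is refused whole. "grip" is the closure in counts, from 0 (fully open) to 255 (shut), set as the call begins (left out, the last holds). The fingers move at their own pace and stop on an object; "force" is the grip in N (left out, the last holds). Time passes only in rows, so rows that repeat a pose let the fingers close. It gives the time, the measured TCP pose, the force and the opening at its end, in the units of the state.
- r.read_state(): the state, without advancing time (a new reading comes with each control period).
- r.camera(name): name is "side" or "top" or "wrist"; returns the picture (384x512x3 uint8, red, green, blue); there is no depth.
- r.calibration(name): a dict with "fx", "fy", "cx", "cy" (pixels), "dist" ([k1, k2, p1, p2, k3] as OpenCV has them; the pictures are not rectified), "xyz" and "orientation" of the camera in the world. Camera axes: x right, y up, looking along -z (the intrinsics and any distortion apply to the point x, -y, -z); pixel columns grow to the right and rows downward; lengths in m; the calibration is good to about 2 mm. A picture is of the moment at which its call begins: read the wrist's pose just before it. calibration takes no time and is no camera call; for the wrist camera it gives the pose at the moment of the call.
- r.close_job(): hands the job in, once; it reports no verdict.
The state is a dict: "time": time; "joint_positions": joint angles; "joint_vel": joint speeds; "joint_torque": joint torques, N m; "ee_pos": TCP position; "eef_rot": TCP orientation; "ft_force": force on the tool from outside, world axes, zero at the start; "torque": the same for the moment, N m; "width": finger opening in m.
Only numpy, scipy, OpenCV 4.12 (cv2) and the standard library are available. Lean on these libraries where they do the work, as an engineer would, in place of code of your own. Each camera call takes 0.05 s, during which the arm holds its last target.

TASK

Make up the hardware kit for one carved door: draw the brass bolt on the hardware box (lift its handle, slide it back, let the handle down in the open notch), push the hatch fully open, lift the clear tube out and tip it slowly over the kit tray, stopping the moment the first steel pin pokes about 1 to 2 cm out of the mouth and keeping it there without letting it fall. Lay the tube back in its saddles with the pin still showing, then draw out just that one pin and lay it in the tray's narrow blue lane, leaving the other pins in the tube; slide the hatch shut and bolt it again with the handle down in its notch. Also set every brass boss that lies on the bench into the tray's wide side, standing finial up, and leave the chisels and the mallet alone.

Things in the scene. Friction and masses are not known exactly. Their poses are not given: they have to be found in the camera images.
- box: Fixed wooden hardware box, 260 (its x) x 294 (its y) mm; origin at the centre of its underside on the bench, x away from the robot, y left. Sides 12 thick, 57 high; front wall 48 high. The front bin under the hatch spans x -118 to +2, y -135 to +135, floor 8 high; behind it a fixed deck, 48 high. A brass keep for the bolt's end stands on the -y side at x -80, its top 77 high, its opening 16 wide.
- saddles (a point): Where the tube's centre belongs: box x -58, y +35.5, 34 mm above the bench. Two wooden V saddles, each 12 mm wide, 54 mm to either side along y, carry the tube lying along the box's y with its mouth towards -y and its closed end 7 mm from the +y wall; axes as the box's. The saddles' V is 31 mm wide; it centres the tube.
- hatch (a joint): Plywood hatch (130 x 266 x 8 mm, top face 57 mm above the bench) that covers the bin; slides along the box's +x over the deck: 0 shut, 0.122 m fully open. Friction about 6 N; it stays where it is left. It carries the knob, the bolt's barrel and the bolt. While the bolt is shot the hatch cannot move.
- hatch_knob (a point): Centre of the hatch's round dark wooden knob, 28 mm across, 16 high (centre 77 mm above the bench); shut it is at box x -65, y +55, and it moves with the hatch. Grip it from above.
- bolt_root (a point): Point on the bolt rod's axis (65 mm above the bench) where the stem leaves it. The steel rod (10 mm across, 120 long) lies along the box's y in a brass barrel on the hatch, at box x -80 when shut, and moves with the hatch. Shot, this point is at box y -100, the rod's end in the keep; drawn it is at y -68, 32 mm towards +y. Its axes are the box's while the handle is down; lifting turns them on y.
- bolt_ball (a point): Centre of the steel ball (16 mm across) on the bolt's handle, 34 mm from the rod axis on a 6 mm stem. Down in a notch the stem points to the box's -x, 12 degrees upward (ball 15 mm above the hatch). To slide, swing it up about the rod beyond 50 degrees (90 is fine). Notches 10 mm wide. Pinched along the box's y the ball pivots between the fingers. It falls by its own weight. Rod has 1 mm play.
- tube_mid (a point): Centre of the clear plastic tube: 185 long, 20 mm outside, 14 inside, 60 g, its -y axis runs along it to the open mouth; closed end (+y, 5 mm thick) black. Holds 2 or 3 steel pins in single file. With the mouth tipped down some 15 to 25 degrees (friction differs from start to start) all pins begin to slide towards the mouth; tilted back a few degrees they stop.
- tube_mouth (a point): Centre of the tube's open rim, 92.5 mm from the tube's centre.
- pin_a_mid (a point): Centre of the first pin, the one nearest to the mouth: plain steel, 10 mm across, 50 long, 30 g, y along it. At the start its front end is 17 to 28 mm inside the rim. Half of it outside the rim and it tips out.
- pin_b_mid (a point): Centre of another pin behind the first, the same; may be absent.
- pin_c_mid (a point): Centre of the deepest pin, the same; may be absent (at least one of these two is there).
- tray: Fixed plywood kit tray, 200 x 200 mm, walls 18 high and 6 thick, floor 6 mm above the bench; origin at the centre of its underside. A divider (x -15 to -9), 16 high, along y, parts the narrow lane with blue lining (x -94 to -15, nearer the robot) from the wide side (x -9 to +94); both run over y -94 to +94.
- boss0_mid (a point): A turned brass door boss: flange 40 mm across and 8 high, waist, round finial 18 mm across from 20 to 35 mm above its underside; 110 g. This point is on its axis 20 mm above its underside, z along the axis to the finial. One to three bosses are on the bench between box and tray.
- boss1_mid (a point): Second boss, the same; may be absent.
- boss2_mid (a point): Third boss, the same; may be absent.
- chisel_green: Bystander: chisel with a green handle, 240 mm long, lying on the bench.
- chisel_white: Bystander: chisel with a white handle, 240 mm long, lying on the bench.
- mallet: Bystander: wooden mallet, 260 mm long, lying on the bench.
Not all that is in view belongs to the job. What is shaped like the part that bears boss0_mid but purple is not meant.

How it is judged:
On the way, in this order (a step that is already met when the one before it is completed fails the run):
1. the bolt is drawn and its handle lies down in the open notch (y of bolt_root in the frame of box above -0.075 m and angle between bolt_root's own z axis and vertical below 0.3 rad), for 0.2 s.
2. the hatch is pushed fully open (value of joint hatch above 0.112 m), for 0.2 s.
3. the tube is held up, mouth over the kit tray, with the first pin poking 5 to 24 mm out of the mouth, at rest (height (world z) of tube_mid above 0.08 m and horizontal distance between tube_mouth and tray below 0.13 m and y of pin_a_mid in the frame of tube_mid between -0.0915 and -0.0725 m and linear speed of pin_a below 0.05 m/s), for 0.5 s.
4. the tube lies in its saddles again, let go, with the first pin still poking out (z of tube_mid in the frame of box below 0.039 m and x of tube_mid in the frame of box between -0.066 and -0.05 m and angle between the y axis of tube_mid and the y axis of box, either way round below 0.12 rad and contact force between the fingers and tube below 0.2 N and y of pin_a_mid in the frame of tube_mid between -0.0935 and -0.0715 m), for 0.2 s.
5. the first pin lies in the tray's blue lane, let go (x of pin_a_mid in the frame of tray between -0.094 and -0.015 m and y of pin_a_mid in the frame of tray between -0.094 and 0.094 m and z of pin_a_mid in the frame of tray below 0.016 m and contact force between the fingers and pin_a below 0.2 N), for 0.2 s.
6. the hatch is shut (value of joint hatch below 0.005 m), for 0.2 s.
At the end, for the whole second after the job is handed in: Hatch shut (within 5 mm), bolt shot into its keep (within 7 mm) with the handle down in its notch; the tube lies in its saddles with every other pin wholly inside it; the first pin lies in the blue lane; every boss stands in the tray's wide side, finial up; all at rest (value of joint hatch below 0.005 m and y of bolt_root in the frame of box below -0.093 m and angle between bolt_root's own z axis and vertical below 0.3 rad and x of tube_mid in the frame of box between -0.066 and -0.05 m and z of tube_mid in the frame of box below 0.039 m and angle between the y axis of tube_mid and the y axis of box, either way round below 0.12 rad and y of pin_b_mid in the frame of tube_mid between -0.0675 and 0.0925 m and x of pin_b_mid in the frame of tube_mid between -0.01 and 0.01 m and y of pin_c_mid in the frame of tube_mid between -0.0675 and 0.0925 m and x of pin_c_mid in the frame of tube_mid between -0.01 and 0.01 m and x of pin_a_mid in the frame of tray between -0.094 and -0.015 m and y of pin_a_mid in the frame of tray between -0.094 and 0.094 m and z of pin_a_mid in the frame of tray below 0.016 m and linear speed of each of pin_a, boss0, boss1, boss2 below 0.03 m/s and x of boss0_mid in the frame of tray between -0.009 and 0.094 m and y of boss0_mid in the frame of tray between -0.094 and 0.094 m and z of each of boss0_mid, boss1_mid, boss2_mid in the frame of tray below 0.031 m and angle between each of boss0_mid, boss1_mid, boss2_mid's own z axis and vertical below 0.2 rad and x of boss1_mid in the frame of tray between -0.009 and 0.094 m and y of boss1_mid in the frame of tray between -0.094 and 0.094 m and x of boss2_mid in the frame of tray between -0.009 and 0.094 m and y of boss2_mid in the frame of tray between -0.094 and 0.094 m); the robot touches nothing.
It fails at once if a chisel or the mallet is moved by more than 4 cm (distance of any of chisel_green, chisel_white, mallet from where it was at the start of the episode above 0.04 m).
It fails at once if the tube is swung fast (over 2 rad/s) while its mouth points down (angle between tube_mid's own y axis and vertical below 1.37 rad and angular speed of tube above 2 rad/s).
Of pin_b, pin_c only 1 to 2 are there at a start; the rules pass over those that are not, and their reading is None.
Of boss0, boss1, boss2 only 1 to 3 are there at a start; the rules pass over those that are not, and their reading is None.
At some moment in a run one of boss0, boss1, boss2 may be knocked a few centimetres aside while the robot is not near it.
It also fails if it takes over 210 s, if anything falls off the work surface, if the arm or the gripper's body presses on something with over 40 N, if the wrist force passes 120 N, or if a joint passes its speed limit or range.

## Working session

There is one attempt and no reset: what is moved stays moved. The work goes in short steps, Python scripts to look and compute and a tool call to move; the robot and the scene stay as the last step left them, time stands still between calls to the robot, and variables do not carry over. Pictures are saved under pics/ and viewed, and the job is handed in when it is done.

Besides the shell and the picture viewer there is one more tool, called after "Call:" by a JSON object that holds its "method" and its "body". drive_tool: Moves the arm, as the interface text tells. Its arguments: {"type":"object","properties":{"motion":{"type":"array","items":{"type":"array","items":{"type":"number"}}},"grip":{"type":"number"},"force":{"type":"number"}},"required":["motion"]}

I'll start by looking at the scene and the state.

```bash
ls; mkdir -p pics; python3 - <<'E'
from bench import r
import cv2,json
s=r.read_state(); print(s)
for n in ("side","top","wrist"):
    c=r.calibration(n); print(n,c)
    im=r.camera(n); cv2.imwrite(f"pics/{n}0.png",im[:,:,::-1])
E
```

```text
pics
{'time': 0.0, 'joint_positions': array([-1.3495964 ,  0.33290734, -0.06470444,  1.46091676,  0.0215734 ,
        1.34989992, -0.08851063]), 'joint_vel': array([ 0.00057966,  0.00014081, -0.00068989,  0.0013312 ,  0.00054978,
        0.00084814, -0.00194369]), 'joint_torque': array([-5.87926770e-04, -6.23270273e+01,  2.41406041e-02, -3.89882934e+01,
       -6.14330708e-02,  3.99467431e-02,  1.37323691e-04]), 'ee_pos': array([0.15077809, 0.60617739, 0.2407435 ]), 'eef_rot': array([ 0.08547427,  0.70190831, -0.08648589,  0.70181127]), 'ft_force': array([-0.23617754, -0.19728993, -0.62358129]), 'torque': array([-0.05027043, -0.023934  , -0.03616617]), 'width': 0.08704573556952967}
side {'fx': 420.0246664882063, 'fy': 420.0246664882063, 'cx': 251.78404495083694, 'cy': 191.4305420673961, 'dist': array([-0.07033206,  0.        ,  0.        ,  0.        ,  0.        ]), 'xyz': array([ 0.17617136, -0.75330804,  1.01940922]), 'orientation': array([ 0.35538562, -0.08631615, -0.23313694,  0.90105369])}
top {'fx': 482.2052776451063, 'fy': 482.2052776451063, 'cx': 256.79941165180463, 'cy': 201.34427211550909, 'dist': array([-0.0991818,  0.       ,  0.       ,  0.       ,  0.       ]), 'xyz': array([ 3.55236306e-01, -9.95636575e-04,  1.75602308e+00]), 'orientation': array([ 0.04777427, -0.05508024, -0.70156018,  0.7088703 ])}
wrist {'fx': 332.3671768561345, 'fy': 332.3671768561345, 'cx': 258.38933648561897, 'cy': 193.794900936317, 'dist': array([-0.03819025,  0.        ,  0.        ,  0.        ,  0.        ]), 'xyz': array([0.06871452, 0.62720569, 0.38455332]), 'orientation': array([-0.12006231, -0.09369608,  0.6086085 ,  0.77871804])}
```

View pics/top0.png

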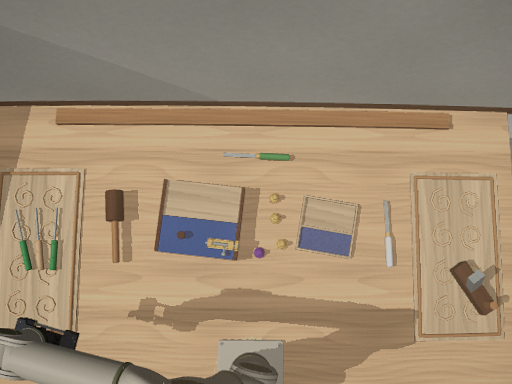

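View pics/side0.png

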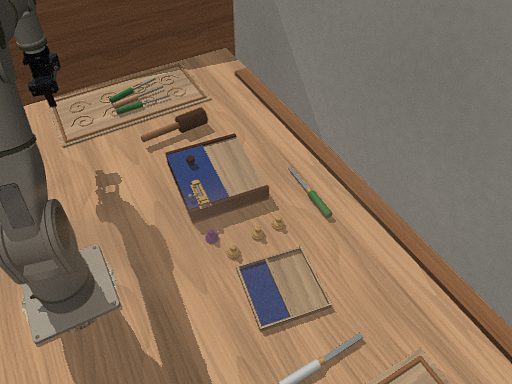

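View pics/wrist0.png

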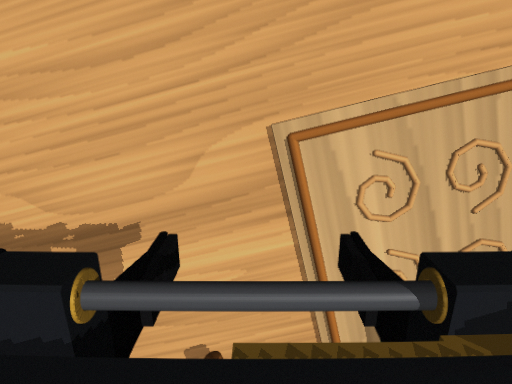

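```bash
cat > h.py <<'E'
import numpy as np, cv2
from scipy.spatial.transform import Rotation as R
from bench import r
def cal(n): 
    c=r.calibration(n); K=np.array([[c['fx'],0,c['cx']],[0,c['fy'],c['cy']],[0,0,1.]])
    M=R.from_quat(c['orientation']).as_matrix()@np.diag([1,-1,-1])  # cv cam->world
    return K,np.array(c['dist']),np.array(c['xyz']),M
def proj(C,P):
    K,d,t,M=C; P=np.atleast_2d(P).astype(float); pc=(P-t)@M
    return cv2.projectPoints(pc.reshape(-1,1,3),np.zeros(3),np.zeros(3),K,d)[0].reshape(-1,2)
def ray(C,uv):
    K,d,t,M=C; p=cv2.undistortPoints(np.array(uv,float).reshape(-1,1,2),K,d).reshape(-1,2)
    v=np.c_[p,np.ones(len(p))]@M.T
    return t,v/np.linalg.norm(v,axis=1)[:,None]
def plane(C,uv,z):
    t,v=ray(C,uv); return t+v*((z-t[2])/v[:,2])[:,None]
def tri(obs):  # [(C,uv),...]
    A=np.zeros((3,3));b=np.zeros(3)
    for C,uv in obs:
        t,v=ray(C,[uv]);v=v[0];Q=np.eye(3)-np.outer(v,v);A+=Q;b+=Q@t
    return np.linalg.solve(A,b)
def tool():
    s=r.read_state(); return np.array(s['ee_pos']),R.from_quat(s['eef_rot']).as_matrix(),s
def rel(target,yaw_y=None):
    """cm shift in tool axes to reach target; twist (5deg units) so tool y is parallel to dir yaw_y"""
    p,M,s=tool(); d=M.T@(np.array(target)-p)*100; out=list(np.round(d,2))
    if yaw_y is not None:
        y=M.T@np.array([yaw_y[0],yaw_y[1],0]); a=np.degrees(np.arctan2(y[2],y[1])); a=(a+90)%180-90
        out.append(round(a/5,2))
    return out
def shot(n,name,crop=None,scale=1):
    C=cal(n); im=r.camera(n)[:,:,::-1].copy(); cv2.imwrite(f"pics/{name}_raw.png",im)
    save(im,name,crop,scale); return C,im
def save(im,name,crop=None,scale=1):
    if crop: x0,y0,x1,y1=crop; im=im[y0:y1,x0:x1]
    if scale!=1: im=cv2.resize(im,None,fx=scale,fy=scale,interpolation=cv2.INTER_CUBIC)
    cv2.imwrite(f"pics/{name}.png",im)
E
python3 - <<'E'
from h import *
im=cv2.imread('pics/top0.png'); save(im,'topc',(145,170,375,270),3.4)
im=cv2.imread('pics/side0.png'); save(im,'sidec',(155,125,345,335),2.8)
p,M,s=tool(); print(M)
for n in('top','side','wrist'):
    C=cal(n); print(n, C[2], C[3][:,2], proj(C,p))
C=cal('wrist'); print('cam in tool', M.T@(C[2]-p), M.T@C[3])
E
```

```text
[[-1.97421394e-04  2.41328386e-01  9.70443492e-01]
 [-1.02626796e-03  9.70442951e-01 -2.41328460e-01]
 [-9.99999454e-01 -1.04357846e-03  5.60813902e-05]]
top [ 3.55236306e-01 -9.95636575e-04  1.75602308e+00] [ 0.14512254 -0.00955269 -0.98936757] [[ 55.95486194 334.59390102]]
side [ 0.17617136 -0.75330804  1.01940922] [ 0.32125799  0.60019609 -0.73250116] [[52.09003587 93.10739778]]
wrist [0.06871909 0.62723118 0.38466572] [ 0.2921031  -0.07274766 -0.95361604] [[257.36714912 270.35913644]]
cam in tool [-0.14370891  0.00037918 -0.08469767] [[-1.03383845e-03 -3.00971691e-01  9.53632514e-01]
 [ 9.99999415e-01 -6.13477636e-04  8.90488143e-04]
 [ 3.17020498e-04  9.53632878e-01  3.00972149e-01]]
```

View pics/topc.png

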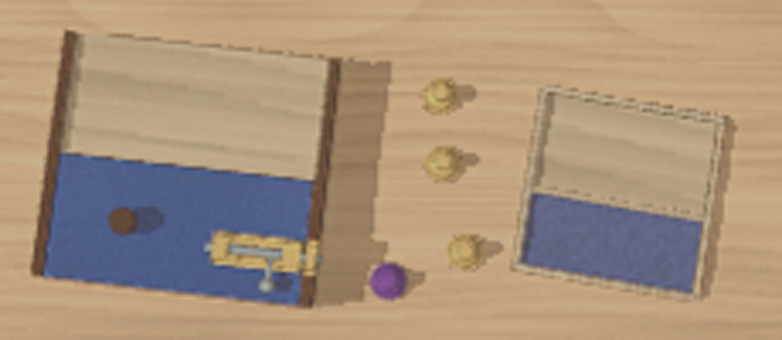

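View pics/sidec.png

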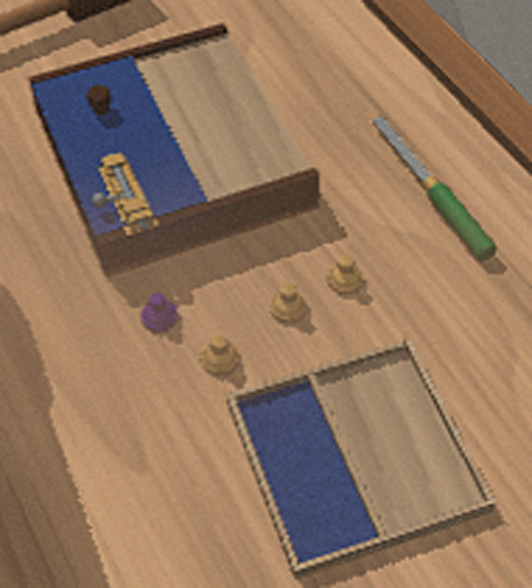

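```bash
python3 - <<'E'
from h import *
T=cal('top');S=cal('side')
o=np.array([145,170]);so=np.array([155,125])
box=np.array([(67,31),(340,59),(311,306),(33,275)])/3.4+o
P=plane(T,box,.057); print(P, P.mean(0)); print([np.linalg.norm(P[i]-P[(i+1)%4]) for i in range(4)])
tr=np.array([(543,88),(725,116),(700,300),(513,270)])/3.4+o
Q=plane(T,tr,.018); print(Q,Q.mean(0)); print([np.linalg.norm(Q[i]-Q[(i+1)%4]) for i in range(4)])
bt=np.array([(440,95),(443,162),(465,250),(388,281)])/3.4+o
bs=np.array([(347,263),(289,292),(221,346),(157,300)])/2.8+so
print(plane(T,bt,.02)); print(plane(S,bs,.028))
kn=np.array([(122,218)])/3.4+o; print('knob top',plane(T,kn,.085), plane(S,np.array([(98,94)])/2.8+so,.08))
bl=np.array([(267,285)])/3.4+o; print('ball',plane(T,bl,.072), plane(S,np.array([(99,199)])/2.8+so,.072))
E
```

```text
[[0.68143645 0.31414948 0.057     ]
 [0.65454685 0.0252784  0.057     ]
 [0.39600065 0.05182597 0.057     ]
 [0.42422936 0.3402367  0.057     ]] [0.53905333 0.18287264 0.057     ]
[np.float64(0.29011989486552187), np.float64(0.2599055824374403), np.float64(0.28978890552725095), np.float64(0.2585266533723225)]
[[ 0.63231768 -0.19276928  0.018     ]
 [ 0.60405755 -0.38961953  0.018     ]
 [ 0.40655948 -0.35914844  0.018     ]
 [ 0.43687997 -0.16013291  0.018     ]] [ 0.51995367 -0.27541754  0.018     ]
[np.float64(0.19886844021371622), np.float64(0.19983486396973918), np.float64(0.20131198011505308), np.float64(0.19814396832922657)]
[[ 0.62313251 -0.08182809  0.02      ]
 [ 0.55092914 -0.08534203  0.02      ]
 [ 0.45746613 -0.10906181  0.02      ]
 [ 0.42398356 -0.02785149  0.02      ]]
[[ 0.62796553 -0.08124856  0.028     ]
 [ 0.55364626 -0.08504833  0.028     ]
 [ 0.45872232 -0.11182829  0.028     ]
 [ 0.42648384 -0.02621809  0.028     ]]
knob top [[0.48239511 0.24536271 0.085     ]] [[0.48144948 0.24650989 0.08      ]]
ball [[0.4165228  0.09667641 0.072     ]] [[0.4185236  0.09802577 0.072     ]]
```

```bash
python3 - <<'E'
from h import *
print(rel([0.418,0.097,0.20],(0.099,0.995)))
E
```

```text
[np.float64(4.14), np.float64(-42.97), np.float64(38.22), np.float64(-1.66)]
```

Call:
{"method": "drive_tool", "body": {"motion": [[4,-43,38.2,-1.66],[4,-43,38.2,-1.66],[4,-43,38.2,-1.66],[4,-43,38.2,-1.66],[4,-43,38.2,-1.66],[4,-43,38.2,-1.66],[4,-43,38.2,-1.66],[4,-43,38.2,-1.66],[4,-43,38.2,-1.66],[4,-43,38.2,-1.66],[4,-43,38.2,-1.66],[4,-43,38.2,-1.66],[4,-43,38.2,-1.66],[4,-43,38.2,-1.66],[4,-43,38.2,-1.66],[4,-43,38.2,-1.66],[4,-43,38.2,-1.66]], "grip": 120, "force": 15}}

```text
time: 1.57
ee_pos: [0.4175, 0.0975, 0.2014]
eef_rot: [0.035, 0.706, -0.035, 0.706]
ft_force: [-0.3, 0.2, -0.1]
width: 0.0462
```

```bash
python3 - <<'E'
from h import *
p,M,s=tool(); print(p,M[:,2],s['width'],s['joint_positions'].round(2))
C,im=shot('wrist','w1',None,1.5)
X=np.array([.995,-.099,0]);Y=np.array([.099,.995,0]);O=np.array([.539,.183,0])
for n,x,y,z in [('ball',-113,-100,72),('root',-80,-100,65),('knob',-65,55,85),('keep',-80,-141,77)]:
    print(n,(O+X*x/1e3+Y*y/1e3+[0,0,z/1e3]).round(4),proj(C,O+X*x/1e3+Y*y/1e3+[0,0,z/1e3]).round(0))
E
```

```text
[0.41745992 0.09749775 0.20142874] [ 9.95117178e-01 -9.86995890e-02 -4.39174686e-04] 0.04618333526519206 [-0.78 -0.11  0.42  2.02  0.05  1.22  1.1 ]
ball [0.4167 0.0947 0.072 ] [[254. 192.]]
root [0.4495 0.0914 0.065 ] [[254. 224.]]
knob [0.4798 0.2442 0.085 ] [[431. 248.]]
keep [0.4454 0.0506 0.077 ] [[207. 229.]]
```

View pics/w1.png

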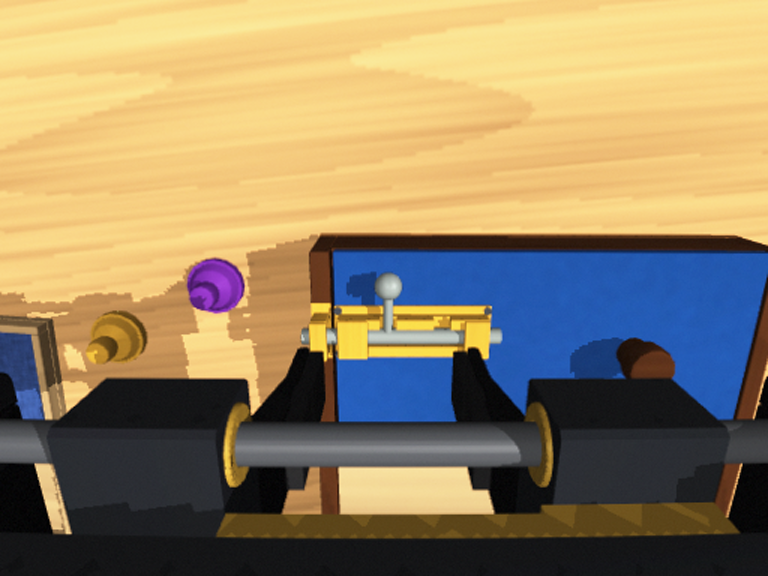

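```bash
python3 - <<'E'
from h import *
im=cv2.imread('pics/w1_raw.png'); save(im,'w1c',(195,145,345,245),5)
save(im,'w1d',(395,145,512,275),4.5)
E
```

```text
(no output)
```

View pics/w1c.png

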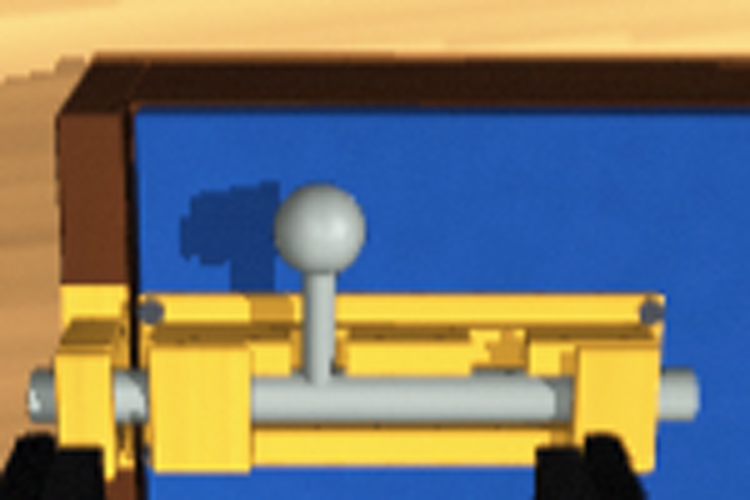

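View pics/w1d.png

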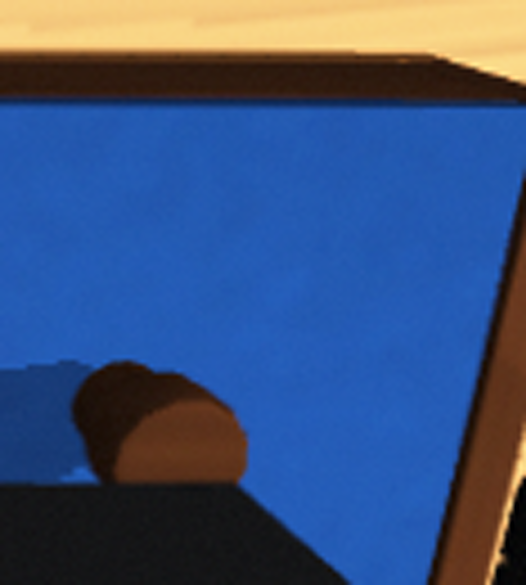

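```bash
cat > w1.npy.txt </dev/null; python3 - <<'E'
from h import *
C=cal('wrist')
o=np.array([195,145]);q=np.array([395,145])
pt=[((58,117),5,o,.057,(-130,-147)),((128,108),5,o,.057,(-130,-135)),((137,110),5,o,.057,(-130,-133)),((320,229),5,o,.072,(-113.3,-100)),((521,104),4.5,q,.057,(-130,133)),
((52,398),5,o,.065,(-80,-160)),((180,430),4.5,q,.085,(-65,55))]
L=[];G=[]
for uv,sc,of,z,l in pt:
    P=plane(C,[np.array(uv)/sc+of],z)[0]; L.append(l);G.append(P[:2]*1e3); print(l,P.round(4))
L=np.array(L[:5]);G=np.array(G[:5])
a=G-G.mean(0);b=L-L.mean(0)
th=np.arctan2((b[:,0]*a[:,1]-b[:,1]*a[:,0]).sum(),(b*a).sum())
Rm=np.array([[np.cos(th),-np.sin(th)],[np.sin(th),np.cos(th)]])
t=G.mean(0)-Rm@L.mean(0); print(np.degrees(th),t,(G-(L@Rm.T+t)).round(1))
E
```

```text
(-130, -147) [0.3956 0.0548 0.057 ]
(-130, -135) [0.3953 0.0674 0.057 ]
(-130, -133) [0.3958 0.069  0.057 ]
(-113.3, -100) [0.4164 0.0995 0.072 ]
(-130, 133) [0.4218 0.329  0.057 ]
(-80, -160) [0.4458 0.0476 0.065 ]
(-65, 55) [0.4725 0.2479 0.085 ]
-5.623374208561382 [538.5114981  187.56492903] [[ 0.9  0.8]
 [-0.7  1.5]
 [-0.3  1. ]
 [ 0.4  0.4]
 [-0.3 -3.6]]
```

```bash
python3 - <<'E'
from h import *
print(rel([0.416,0.099,0.079],(0.0985,0.9951)))
E
```

```text
[np.float64(12.25), np.float64(0.08), np.float64(-0.14), np.float64(0.01)]
```

Call:
{"method": "drive_tool", "body": {"motion": [[6,0.1,-0.14,0],[10,0.1,-0.14,0],[12.2,0.1,-0.14,0],[12.2,0.1,-0.14,0],[12.2,0.1,-0.14,0]]}}

```text
time: 2.03
ee_pos: [0.4163, 0.0992, 0.079]
eef_rot: [0.034, 0.706, -0.034, 0.706]
ft_force: [-0.1, -0.2, 0.7]
width: 0.0458
```

```bash
python3 - <<'E'
from h import *
p,M,s=tool(); print(p)
C,im=shot('wrist','w2',(100,120,420,384),2.4)
E
```

```text
[0.41633256 0.0992278  0.0789914 ]
```

View pics/w2.png

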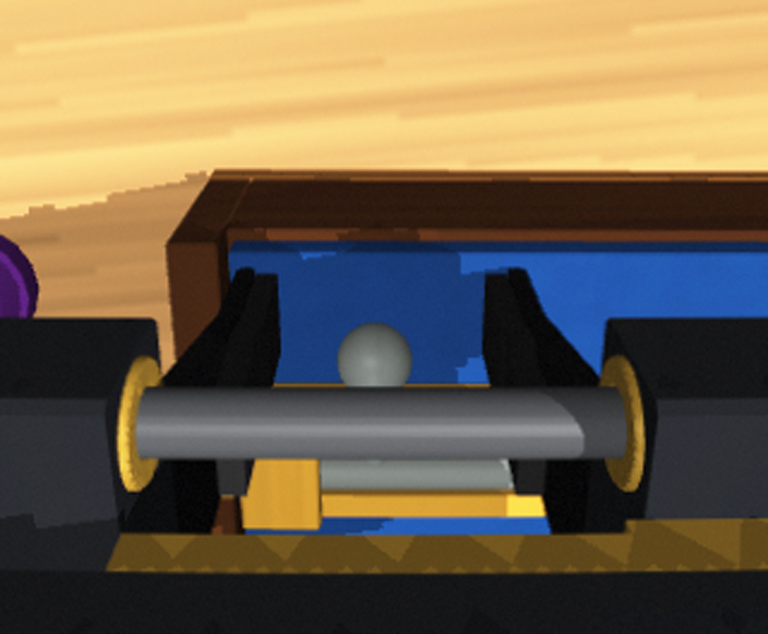

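Call:
{"method": "drive_tool", "body": {"motion": [[0,0,0,0],[0,0,0,0],[0,0,0,0],[0,0,0,0],[0,0,0,0],[0,0,0,0]], "grip": 255, "force": 10}}

```text
time: 2.58
ee_pos: [0.4164, 0.0982, 0.0796]
eef_rot: [0.035, 0.706, -0.035, 0.706]
ft_force: [-1.0, 0.2, -0.1]
width: 0.0147
```

Call:
{"method": "drive_tool", "body": {"motion": [[-0.5,0,0.15,0],[-1.0,0,0.4,0],[-1.5,0,0.75,0],[-1.9,0,1.15,0],[-2.2,0,1.6,0],[-2.48,0,2.15,0],[-2.62,0,2.6,0],[-2.66,0,2.9,0],[-2.66,0,2.9,0]]}}

```text
time: 3.33
ee_pos: [0.446, 0.0951, 0.1061]
eef_rot: [0.035, 0.706, -0.035, 0.706]
ft_force: [-0.0, 0.2, -0.5]
width: 0.0149
```

```bash
python3 - <<'E'
from h import *
p,M,s=tool(); print(p,s['ft_force'])
C,im=shot('wrist','w3',(100,120,420,384),2.4)
E
```

```text
[0.44595541 0.09513342 0.10612514] [-0.03867724  0.16123756 -0.46710876]
```

View pics/w3.png

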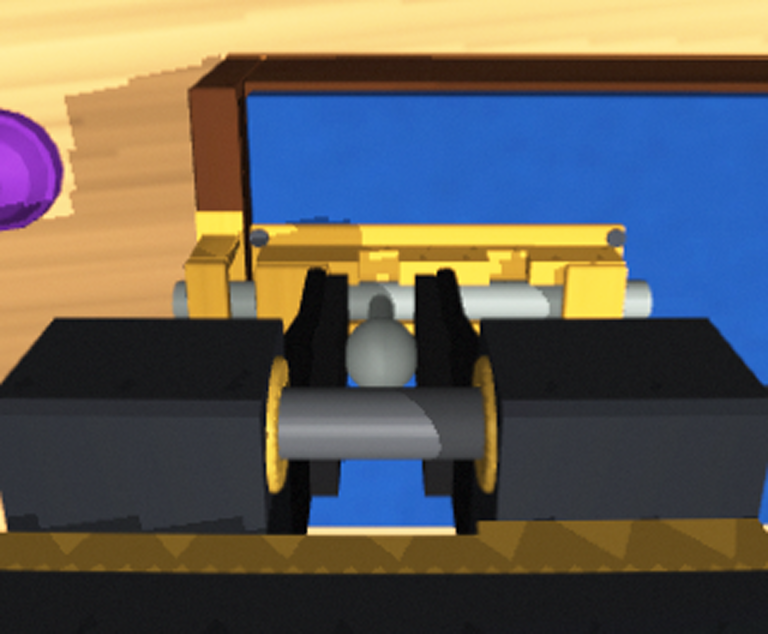

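Call:
{"method": "drive_tool", "body": {"motion": [[0,0.8,0,0],[0,1.6,0,0],[0,2.4,0,0],[0,3.2,0,0],[0,3.2,0,0],[0,3.2,0,0]]}}

```text
time: 3.88
ee_pos: [0.4483, 0.1278, 0.106]
eef_rot: [0.034, 0.706, -0.034, 0.706]
ft_force: [0.7, -1.1, -1.1]
width: 0.0147
```

```bash
python3 - <<'E'
from h import *
p,M,s=tool(); print(p,s['ft_force'])
C,im=shot('wrist','w4',(100,120,420,384),2.4)
E
```

```text
[0.4483343  0.1278416  0.10598985] [ 0.74613385 -1.10449716 -1.11434904]
```

View pics/w4.png

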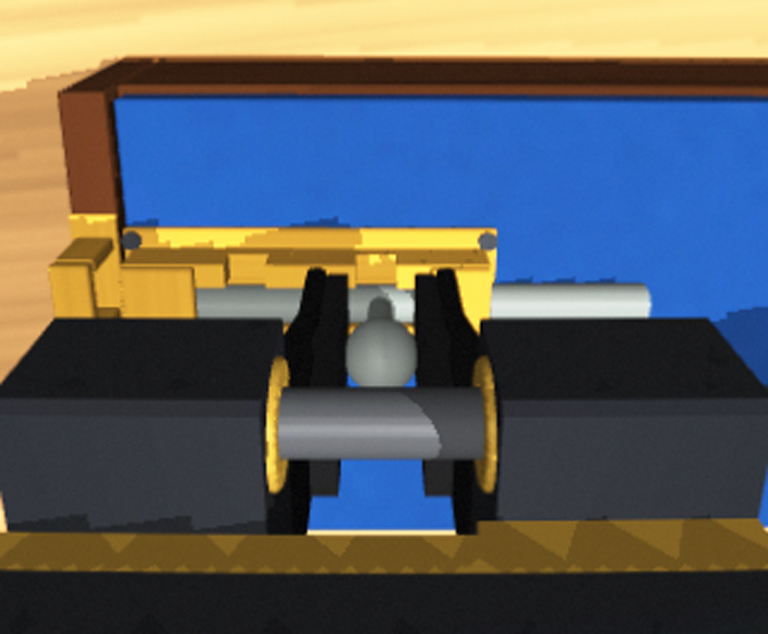

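Call:
{"method": "drive_tool", "body": {"motion": [[0.05,0,-0.3,0],[0.2,0,-0.75,0],[0.45,0,-1.3,0],[0.75,0,-1.75,0],[1.15,0,-2.15,0],[1.65,0,-2.5,0],[2.15,0,-2.75,0],[2.66,0,-2.9,0],[2.66,0,-2.9,0],[2.66,0,-2.9,0]]}}

```text
time: 4.77
ee_pos: [0.4195, 0.1299, 0.0792]
eef_rot: [0.035, 0.706, -0.035, 0.706]
ft_force: [-0.6, -0.6, 0.0]
width: 0.0148
```

Call:
{"method": "drive_tool", "body": {"motion": [[0,0,0,0],[0,0,0,0],[0,0,0,0],[-3,0,0,0],[-6,0,0,0],[-8,0,0,0],[-8,0,0,0]], "grip": 130}}

```text
time: 5.35
ee_pos: [0.4218, 0.1309, 0.1636]
eef_rot: [0.036, 0.704, -0.034, 0.708]
ft_force: [0.6, 0.5, 0.2]
width: 0.0417
```

```bash
python3 - <<'E'
from h import *
p,M,s=tool(); print(p,s['ft_force'],s['time'])
C,im=shot('wrist','w5',None,1.5)
for z in(.0,):print(p)
E
```

```text
[0.4218007  0.13086062 0.16359913] [0.63797164 0.4591908  0.20285699] 5.35
[0.4218007  0.13086062 0.16359913]
```

View pics/w5.png

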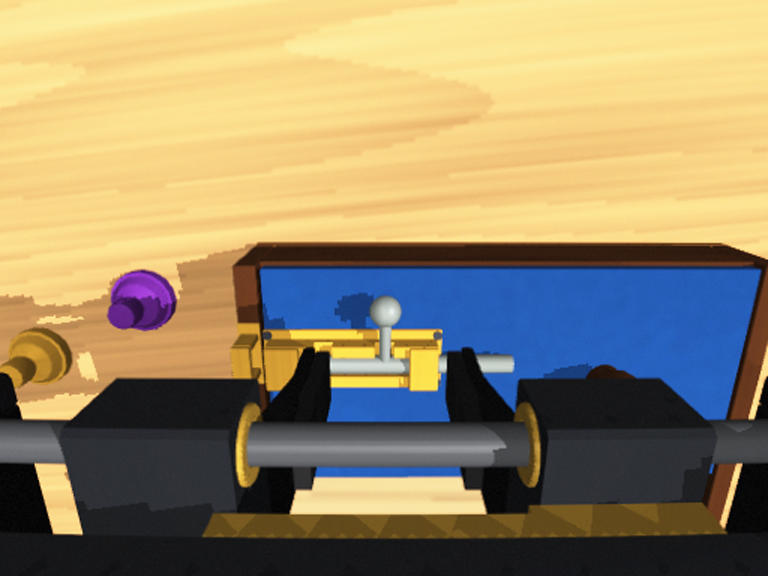

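Call:
{"method": "drive_tool", "body": {"motion": [[0,0,0,-1.4],[0,0,0,-2.8],[0,0,0,-4.2],[0,0,0,-5.6],[0,0,0,-7.0],[0,0,0,-8.4]], "grip": 60}}

```text
time: 5.9
ee_pos: [0.4192, 0.1298, 0.1585]
eef_rot: [-0.223, 0.672, 0.222, 0.671]
ft_force: [-0.4, 0.2, 0.4]
width: 0.0656
```

```bash
python3 - <<'E'
from h import *
p,M,s=tool(); print(p,M[:,2],s['joint_positions'].round(2))
print(rel([.4792,.2486,.15],(.9951,-.0985)))
E
```

```text
[0.41919194 0.12978928 0.15852666] [ 0.80201862  0.59729747 -0.00136395] [-0.84 -0.03  0.43  2.05  0.01  1.12  1.8 ]
[np.float64(0.84), np.float64(5.94), np.float64(11.91), np.float64(-9.53)]
```

Call:
{"method": "drive_tool", "body": {"motion": [[0.8,3,6,-1.4],[0.8,5,10,-2.8],[0.8,5.9,11.9,-4.2],[0.8,5.9,11.9,-5.6],[0.8,5.9,11.9,-7.0],[0.8,5.9,11.9,-8.4],[0.8,5.9,11.9,-9.5],[0.8,5.9,11.9,-9.5]]}}

```text
time: 6.57
ee_pos: [0.4802, 0.2478, 0.1503]
eef_rot: [-0.474, 0.526, 0.474, 0.525]
ft_force: [-0.1, 0.8, -0.2]
width: 0.0669
```

```bash
python3 - <<'E'
from h import *
p,M,s=tool(); print(p,M[:,2],s['joint_positions'].round(2))
print(rel([.4792,.2486,.08],(.9951,-.0985)))
C,im=shot('wrist','w6',None,1.5)
print(proj(C,[.4792,.2486,.085]))
E
```

```text
[0.48018621 0.24776989 0.15028693] [ 0.10294719  0.99468613 -0.0011721 ] [-0.85  0.22  0.32  1.82 -0.08  1.12  2.54]
[np.float64(7.03), np.float64(0.1), np.float64(0.08), np.float64(-0.05)]
[[257.75459922 218.07069176]]
```

View pics/w6.png

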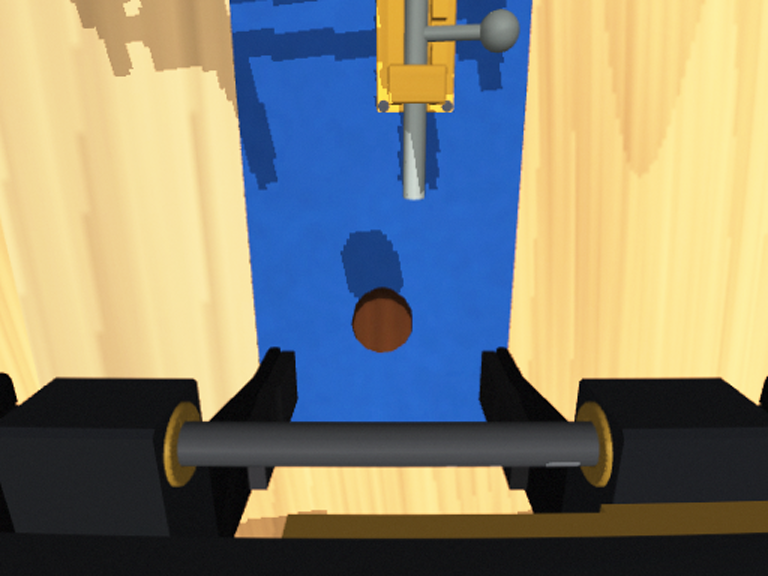

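Call:
{"method": "drive_tool", "body": {"motion": [[3.5,0,0,0],[6,0,0,0],[6.9,0,0,0],[6.9,0,0,0],[6.9,0,0,0]]}}

```text
time: 7.03
ee_pos: [0.4807, 0.248, 0.0829]
eef_rot: [-0.472, 0.527, 0.472, 0.526]
ft_force: [1.3, -0.4, 0.5]
width: 0.0664
```

Call:
{"method": "drive_tool", "body": {"motion": [[0,0,0,0],[0,0,0,0],[0,0,0,0],[0,0,0,0],[0,0,0,0],[0,0,0,0]], "grip": 255, "force": 30}}

```text
time: 7.53
ee_pos: [0.4806, 0.2482, 0.0828]
eef_rot: [-0.472, 0.526, 0.472, 0.526]
ft_force: [-0.2, 0.0, 0.6]
width: 0.0341
```

Call:
{"method": "drive_tool", "body": {"motion": [[0,0,0,0],[0,-1,0,0],[0,-2.5,0,0],[0,-4,0,0],[0,-5.5,0,0],[0,-7,0,0],[0,-8.5,0,0],[0,-10,0,0],[0,-11.4,0,0],[0,-12.3,0,0],[0,-12.4,0,0],[0,-12.4,0,0]]}}

```text
time: 8.53
ee_pos: [0.6024, 0.2358, 0.0827]
eef_rot: [-0.471, 0.527, 0.474, 0.525]
ft_force: [-8.3, 2.0, 7.6]
width: 0.027
```

```bash
python3 - <<'E'
from h import *
p,M,s=tool(); print(p,M[:,2],s['joint_positions'].round(2),s['ft_force'])
C,im=shot('wrist','w7',None,1.5)
C,im=shot('top','t7',(145,150,375,290),3.4)
E
```

```text
[0.6024385  0.23581858 0.08269901] [1.06892360e-01 9.94270343e-01 7.13045294e-04] [-0.44  0.5   0.    1.57 -0.    1.07  2.59] [-8.34616989  1.95389324  7.61251198]
```

View pics/w7.png

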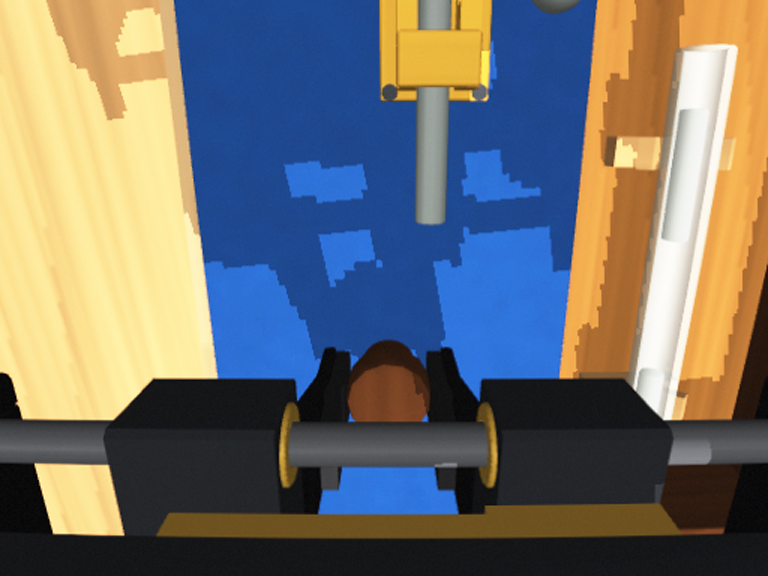

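View pics/t7.png

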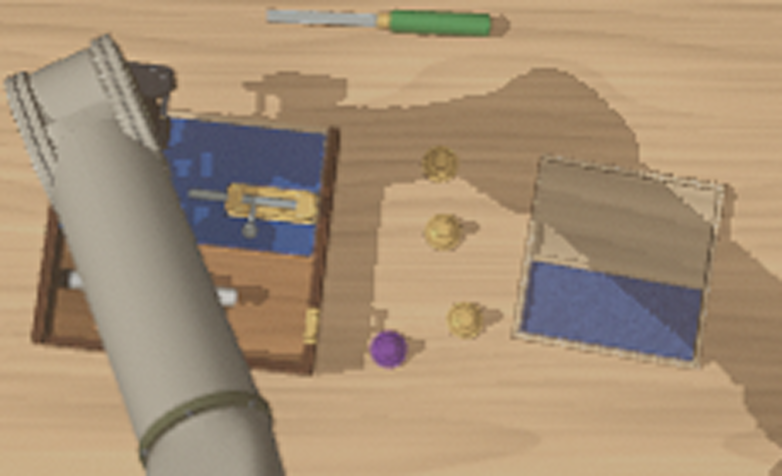

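Call:
{"method": "drive_tool", "body": {"motion": [[0,0,0,0],[0,0,0,0],[-2,0,0,0],[-5,0,0,0],[-9,2,-1,0],[-12,6,-5,0],[-12,10,-8,0],[-12,11.5,-8,0],[-12,11.5,-8,0],[-12,11.5,-8,0]], "grip": 60}}

```text
time: 9.47
ee_pos: [0.4798, 0.1664, 0.2033]
eef_rot: [-0.472, 0.526, 0.472, 0.527]
ft_force: [0.7, -0.3, 0.7]
width: 0.0665
```

```bash
python3 - <<'E'
from h import *
p,M,s=tool(); print(p,M[:,2],s['joint_positions'].round(2),s['ft_force'])
C,im=shot('wrist','w8',None,1.5)
E
```

```text
[0.47983004 0.16639381 0.20331798] [1.08583550e-01 9.94087304e-01 2.10328685e-04] [-0.3   0.11 -0.13  1.81  0.02  1.22  2.6 ] [ 0.74104901 -0.31276724  0.66079538]
```

View pics/w8.png

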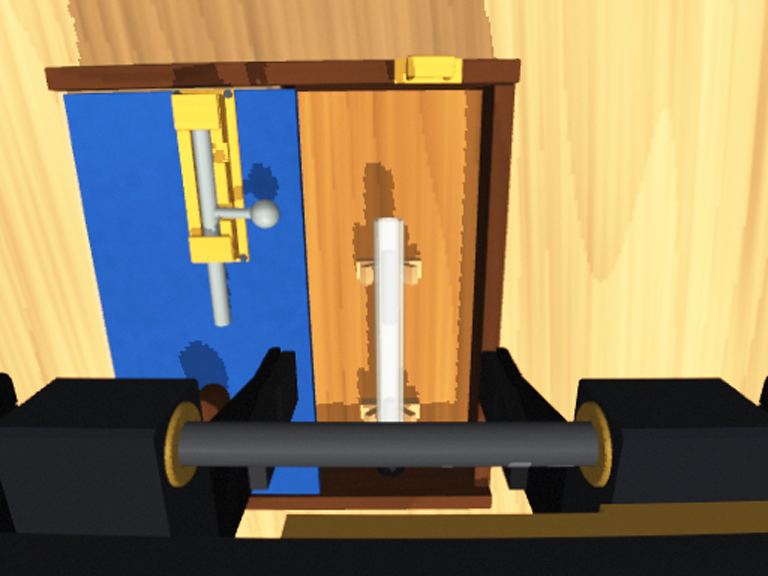

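```bash
python3 - <<'E'
from h import *
C=cal('wrist'); p,M,s=tool()
im=cv2.imread('pics/w8_raw.png'); save(im,'w8c',(225,130,300,300),4)
P=plane(C,[(389/1.5,219/1.5),(390/1.5,300/1.5),(391/1.5,400/1.5)],.036);print(P)
print('saddle rows',plane(C,[(389/1.5,270/1.5),(389/1.5,412/1.5)],.034))
th=np.radians(-5.75);X=np.array([np.cos(th),np.sin(th)]);Y=np.array([-X[1],X[0]])
print('X of pts',P[:,:2]@X,'Y',P[:,:2]@Y, 'expect X',.5188-.058)
E
```

```text
[[0.47571741 0.13655075 0.036     ]
 [0.48082015 0.1898404  0.036     ]
 [0.48807152 0.2638826  0.036     ]]
saddle rows [[0.47933166 0.16998138 0.034     ]
 [0.49063957 0.27454596 0.034     ]]
X of pts [0.45964309 0.45938117 0.45917791] Y [0.1835249  0.23705766 0.31145382] expect X 0.46080000000000004
```

View pics/w8c.png

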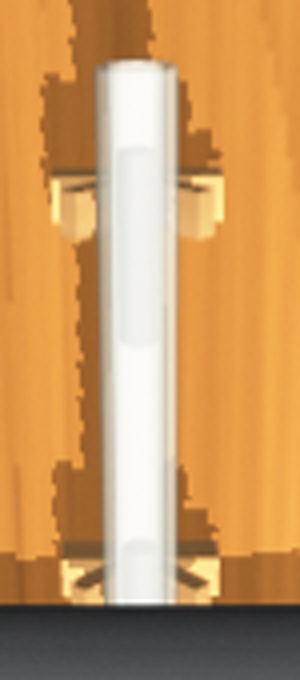

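```bash
python3 - <<'E'
from h import *
print(rel([.50,-.09,.22],(0.0,1)))
E
```

```text
[np.float64(-1.69), np.float64(-4.66), np.float64(-25.37), np.float64(16.76)]
```

Call:
{"method": "drive_tool", "body": {"motion": [[-1.7,-1,-4,1.4],[-1.7,-2,-8,2.8],[-1.7,-3,-12,4.2],[-1.7,-4,-16,5.6],[-1.7,-4.7,-20,7],[-1.7,-4.7,-24,8.4],[-1.7,-4.7,-25.4,9.8],[-1.7,-4.7,-25.4,11.2],[-1.7,-4.7,-25.4,12.6],[-1.7,-4.7,-25.4,14],[-1.7,-4.7,-25.4,15.4],[-1.7,-4.7,-25.4,16.8],[-1.7,-4.7,-25.4,16.8],[-1.7,-4.7,-25.4,16.8]], "grip": 110}}

```text
time: 10.68
ee_pos: [0.5013, -0.09, 0.2192]
eef_rot: [-0.001, 0.707, 0.0, 0.707]
ft_force: [-0.3, -0.2, 0.5]
width: 0.0493
```

```bash
python3 - <<'E'
from h import *
p,M,s=tool(); print(p,M[:,2],s['joint_positions'].round(2),s['width'])
C,im=shot('wrist','w9',None,1.5)
print(proj(C,[[.625,-.0815,.035],[.552,-.085,.035],[.458,-.11,.035]])*1.5)
E
```

```text
[ 0.50129998 -0.08999261  0.21920049] [ 9.99999064e-01  1.34172409e-03 -2.66435868e-04] [-0.07  0.09  0.16  1.8  -0.01  1.25  1.67] 0.049324517926125216
[[397.34166082 423.00029631]
 [393.14909243 333.39346268]
 [355.50109742 199.76313391]]
```

View pics/w9.png

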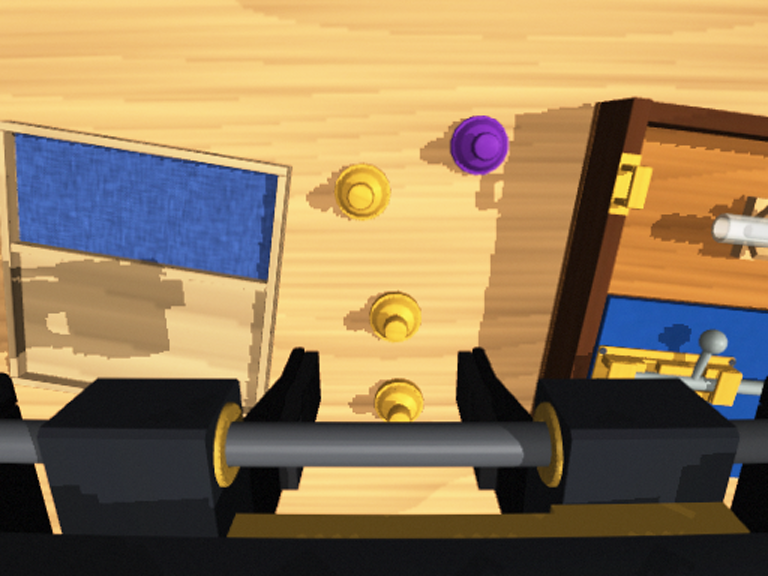

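```bash
python3 - <<'E'
from h import *
im=cv2.imread('pics/w9_raw.png'); save(im,'w9c',(200,90,350,290),3.5)
C=cal('wrist')
print(plane(C,np.array([(361,196),(396,327),(401,408)])/1.5,.0275))
print('corner',plane(C,np.array([(291,167),(4,121)])/1.5,.018))
E
```

```text
[[ 0.45625526 -0.10676701  0.0275    ]
 [ 0.54991918 -0.08281477  0.0275    ]
 [ 0.61639226 -0.07853718  0.0275    ]]
corner [[ 0.43793409 -0.15428178  0.018     ]
 [ 0.40615678 -0.34698036  0.018     ]]
```

View pics/w9c.png

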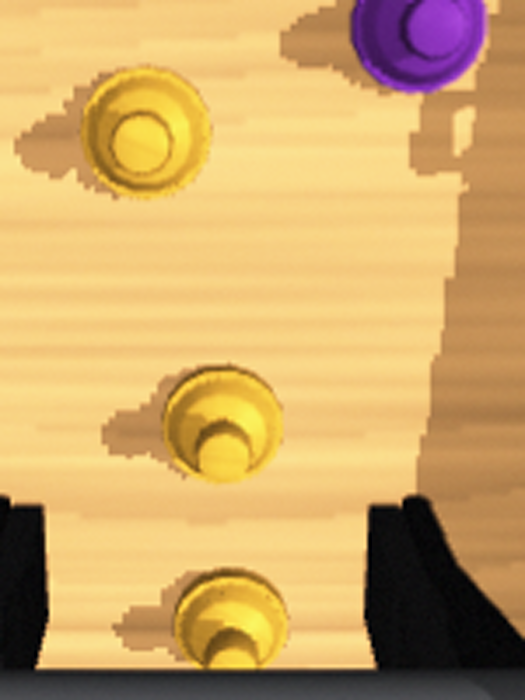

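Call:
{"method": "drive_tool", "body": {"motion": [[4,0.6,3,0],[8,0.6,4.9,0],[12,0.6,4.9,0],[16,0.6,4.9,0],[18.9,0.6,4.9,0],[18.9,0.6,4.9,0],[18.9,0.6,4.9,0],[18.9,0.6,4.9,0]]}}

```text
time: 11.4
ee_pos: [0.5509, -0.0844, 0.0326]
eef_rot: [0.0, 0.706, -0.001, 0.708]
ft_force: [0.8, 0.4, 0.1]
width: 0.0495
```

Call:
{"method": "drive_tool", "body": {"motion": [[0,0,0,0],[0,0,0,0],[0,0,0,0],[0,0,0,0],[0,0,0,0]], "grip": 255, "force": 20}}

```text
time: 11.82
ee_pos: [0.5497, -0.0842, 0.0312]
eef_rot: [0.001, 0.707, -0.001, 0.708]
ft_force: [0.4, -0.3, -0.8]
width: 0.0242
```

Call:
{"method": "drive_tool", "body": {"motion": [[0,0,0,0],[0,0,0,0],[-3,0,0,0],[-6,0,0,0],[-6,-4,0.2,0],[-6,-8,0.4,0],[-6,-12,0.6,0],[-6,-16,0.7,0],[-6,-20,0.7,0],[-6,-24,0.7,0],[-6,-24.7,0.7,0],[-6,-24.7,0.7,0]]}}

```text
time: 12.82
ee_pos: [0.5537, -0.3358, 0.09]
eef_rot: [0.002, 0.708, -0.004, 0.707]
ft_force: [-0.2, 1.5, -1.1]
width: 0.0173
```

```bash
python3 - <<'E'
from h import *
p,M,s=tool(); print(p,M[:,2],s['joint_positions'].round(2),s['width'])
C,im=shot('wrist','w10',None,1.5)
o=np.array([.520,-.2745,.018]);th=np.radians(-8.8);X=np.array([np.cos(th),np.sin(th),0]);Y=np.array([-X[1],X[0],0])
print(proj(C,[o+.1*a*X+.1*b*Y for a,b in((-1,-1),(-1,1),(1,1),(1,-1))])*1.5)
E
```

```text
[ 0.55366286 -0.33575575  0.08997467] [ 0.99996091 -0.00872156 -0.00145375] [ 0.28  0.5   0.25  1.58 -0.14  1.08  2.13] 0.0172711733441652
[[323.6524502  -36.85561287]
 [812.67229079  51.82683147]
 [665.81866167 466.25880201]
 [280.32454348 419.20788373]]
```

View pics/w10.png

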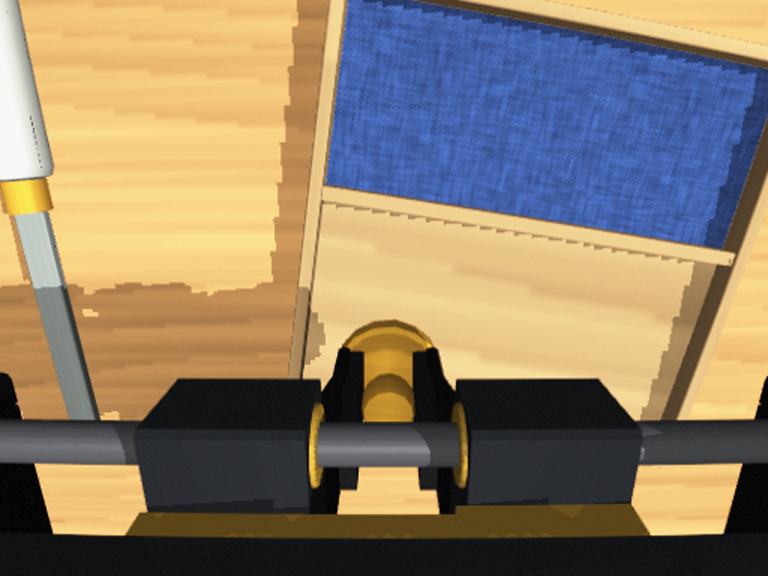

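Call:
{"method": "drive_tool", "body": {"motion": [[2,0.2,0.2,0],[4,0.2,0.2,0],[5.1,0.2,0.2,0],[5.2,0.2,0.2,0],[5.2,0.2,0.2,0]]}}

```text
time: 13.28
ee_pos: [0.5576, -0.3281, 0.0382]
eef_rot: [0.001, 0.707, -0.0, 0.707]
ft_force: [-0.1, -0.2, -1.0]
width: 0.0168
```

Call:
{"method": "drive_tool", "body": {"motion": [[0,0,0,0],[0,0,0,0],[0,0,0,0],[0,0,0,0],[-2,0,0,0],[-6,0,0,0],[-6,0,0,0]], "grip": 165}}

```text
time: 13.87
ee_pos: [0.5605, -0.3312, 0.1059]
eef_rot: [-0.0, 0.704, -0.003, 0.71]
ft_force: [1.6, -0.9, 2.4]
width: 0.0308
```

```bash
python3 - <<'E'
from h import *
p,M,s=tool(); print(p,s['width'])
print(rel([.621,-.080,.10],(0,1)))
C,im=shot('wrist','w11',None,1.5)
E
```

```text
[ 0.5605493  -0.33124365  0.1058708 ] 0.03075439311641099
[np.float64(0.53), np.float64(25.15), np.float64(5.95), np.float64(-0.04)]
```

View pics/w11.png

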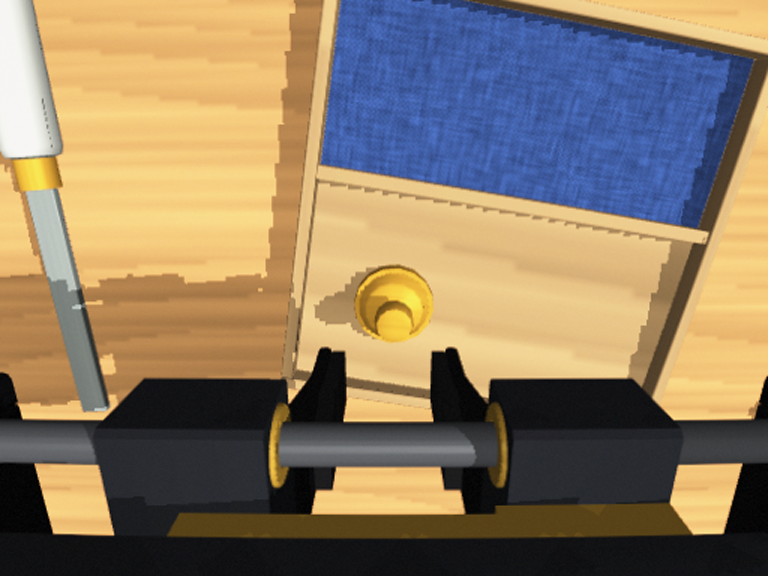

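Call:
{"method": "drive_tool", "body": {"motion": [[-2,4,2,0],[-4,8,4,0],[-4,12,6,0],[-4,16,8,0],[-4,20,8.8,0],[-4,24,8.8,0],[-4,25.2,8.8,0],[-4,25.2,8.8,0],[-4,25.2,8.8,0]], "grip": 110}}

```text
time: 14.67
ee_pos: [0.6465, -0.0748, 0.1382]
eef_rot: [-0.0, 0.707, 0.001, 0.707]
ft_force: [-0.6, -0.8, -0.0]
width: 0.0494
```

```bash
python3 - <<'E'
from h import *
p,M,s=tool(); print(p,s['width'])
C,im=shot('wrist','w12',None,1.5)
print(proj(C,[[.623,-.081,.0275]])*1.5)
E
```

```text
[ 0.64650468 -0.07477192  0.13820215] 0.04938981576673253
[[373.68828152 255.58789141]]
```

View pics/w12.png

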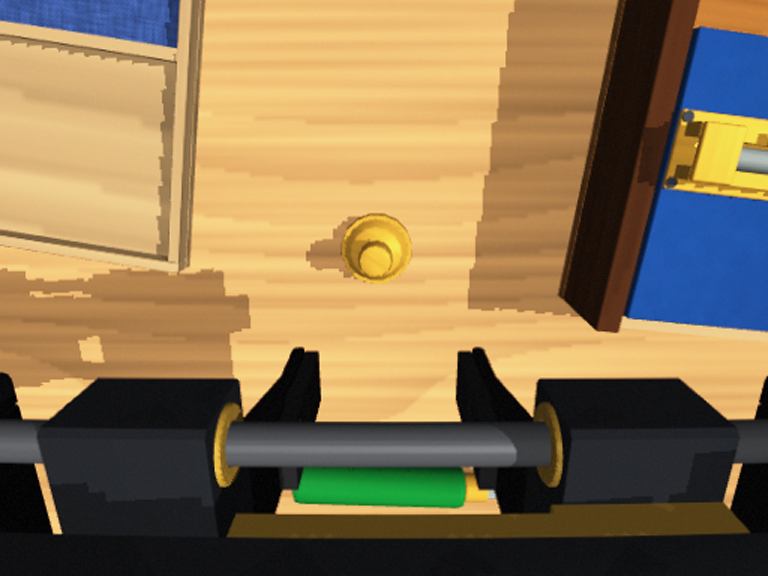

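Call:
{"method": "drive_tool", "body": {"motion": [[1,-0.5,-2.3,0],[4,-0.5,-2.3,0],[8,-0.5,-2.3,0],[10.7,-0.5,-2.3,0],[10.7,-0.5,-2.3,0],[10.7,-0.5,-2.3,0]]}}

```text
time: 15.22
ee_pos: [0.6223, -0.0842, 0.0308]
eef_rot: [0.002, 0.708, -0.002, 0.706]
ft_force: [1.2, 0.1, 1.9]
width: 0.049
```

Call:
{"method": "drive_tool", "body": {"motion": [[0,0,0,0],[0,0,0,0],[0,0,0,0],[0,0,0,0],[0,0,0,0],[0,0,0,0],[0,0,0,0]], "grip": 255}}

```text
time: 15.8
ee_pos: [0.6237, -0.0822, 0.0321]
eef_rot: [0.001, 0.707, -0.001, 0.707]
ft_force: [-1.8, 0.6, 3.3]
width: 0.0171
```

```bash
python3 - <<'E'
from h import *
p,M,s=tool(); print(p,s['width'])
print(rel([.5655,-.2795,.038],(0,1)))
E
```

```text
[ 0.62369053 -0.08219625  0.03211331] 0.017123221979534396
[np.float64(-0.6), np.float64(-19.75), np.float64(-5.76), np.float64(-0.03)]
```

Call:
{"method": "drive_tool", "body": {"motion": [[-3,0,0,0],[-6,0,0,0],[-6,-4,-2,0],[-6,-8,-4,0],[-6,-12,-5.8,0],[-6,-16,-5.8,0],[-6,-19.8,-5.8,0],[-6,-19.8,-5.8,0],[-6,-19.8,-5.8,0],[-4,-19.8,-5.8,0],[-2,-19.8,-5.8,0],[-0.6,-19.8,-5.8,0],[-0.5,-19.8,-5.8,0],[-0.5,-19.8,-5.8,0],[-0.5,-19.8,-5.8,0]]}}

```text
time: 17.05
ee_pos: [0.5649, -0.2795, 0.0365]
eef_rot: [0.001, 0.707, -0.001, 0.707]
ft_force: [0.3, -0.4, -1.0]
width: 0.0172
```

Call:
{"method": "drive_tool", "body": {"motion": [[0,0,0,0],[0,0,0,0],[0,0,0,0],[0,0,0,0],[-2,0,0,0],[-6,0,0,0],[-6,0,0,0]], "grip": 165}}

```text
time: 17.63
ee_pos: [0.5678, -0.282, 0.1035]
eef_rot: [0.0, 0.704, -0.002, 0.71]
ft_force: [1.5, -0.4, 1.6]
width: 0.0303
```

```bash
python3 - <<'E'
from h import *
p,M,s=tool(); print(p,s['width'])
print(rel([.50,-.108,.15],(0,1)))
E
```

```text
[ 0.56779833 -0.28201047  0.10351614] 0.0302667930719644
[np.float64(-4.76), np.float64(17.36), np.float64(-6.8), np.float64(-0.04)]
```

Call:
{"method": "drive_tool", "body": {"motion": [[-2,3,-2,0],[-4.5,7,-4,0],[-4.5,11,-6.5,0],[-4.5,15,-6.5,0],[-4.5,17.4,-6.5,0],[-4.5,17.4,-6.5,0],[-4.5,17.4,-6.5,0]], "grip": 110}}

```text
time: 18.22
ee_pos: [0.5007, -0.1038, 0.1422]
eef_rot: [-0.0, 0.707, 0.001, 0.708]
ft_force: [0.5, -0.8, 0.2]
width: 0.0492
```

```bash
python3 - <<'E'
from h import *
p,M,s=tool(); print(p,s['width'])
C,im=shot('wrist','w13',None,1.5)
print(proj(C,[[.4575,-.109,.0275]])*1.5)
E
```

```text
[ 0.50066577 -0.10382649  0.14215771] 0.049171975624835565
[[375.68742132 216.54446855]]
```

View pics/w13.png

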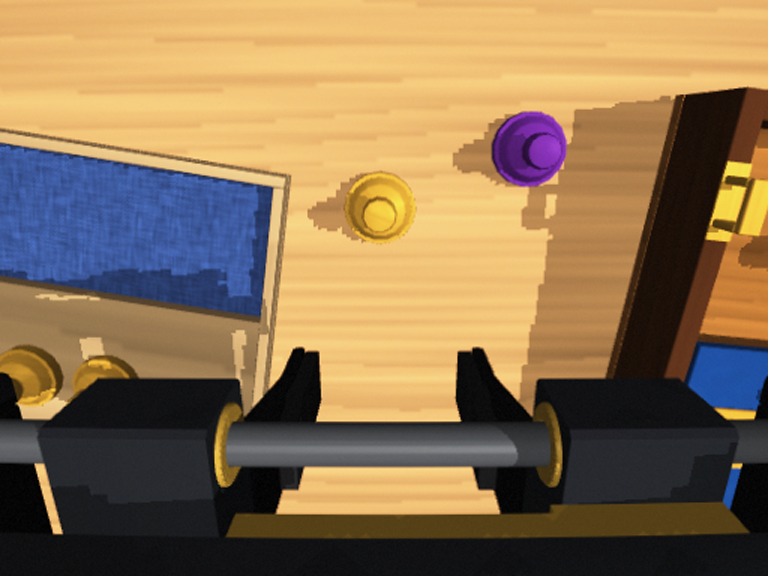

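Call:
{"method": "drive_tool", "body": {"motion": [[1,-0.4,-3,0],[4,-0.4,-4.5,0],[8,-0.4,-4.5,0],[11.1,-0.4,-4.5,0],[11.1,-0.4,-4.5,0],[11.1,-0.4,-4.5,0]]}}

```text
time: 18.77
ee_pos: [0.4544, -0.111, 0.0301]
eef_rot: [0.002, 0.708, -0.002, 0.706]
ft_force: [0.1, -0.0, 0.6]
width: 0.0496
```

Call:
{"method": "drive_tool", "body": {"motion": [[0,0,0,0],[0,0,0,0],[0,0,0,0],[0,0,0,0],[0,0,0,0],[0,0,0,0],[0,0,0,0]], "grip": 255}}

```text
time: 19.35
ee_pos: [0.4556, -0.1098, 0.031]
eef_rot: [0.001, 0.707, -0.001, 0.707]
ft_force: [-0.1, 0.5, 6.0]
width: 0.0166
```

```bash
python3 - <<'E'
from h import *
p,M,s=tool(); print(p,s['width'])
print(rel([.573,-.230,.037],(0,1)))
E
```

```text
[ 0.45564576 -0.10977704  0.03101782] 0.016646417160772697
[np.float64(-0.59), np.float64(-11.99), np.float64(11.77), np.float64(-0.03)]
```

Call:
{"method": "drive_tool", "body": {"motion": [[-3,0,0,0],[-6,0,0,0],[-6,-3,3,0],[-6,-6,6,0],[-6,-9,9,0],[-6,-12,11.8,0],[-6,-12,11.8,0],[-6,-12,11.8,0],[-4,-12,11.8,0],[-2,-12,11.8,0],[-0.6,-12,11.8,0],[-0.5,-12,11.8,0],[-0.5,-12,11.8,0],[-0.5,-12,11.8,0]]}}

```text
time: 20.52
ee_pos: [0.5725, -0.2293, 0.0357]
eef_rot: [0.001, 0.707, -0.001, 0.707]
ft_force: [0.6, -0.5, -1.2]
width: 0.0171
```

Call:
{"method": "drive_tool", "body": {"motion": [[0,0,0,0],[0,0,0,0],[0,0,0,0],[0,0,0,0],[-2,0,0,0],[-6,0,0,0],[-10,0,0,0],[-10,0,0,0]], "grip": 165}}

```text
time: 21.18
ee_pos: [0.5765, -0.2319, 0.144]
eef_rot: [0.0, 0.703, -0.002, 0.711]
ft_force: [1.2, -0.9, 1.3]
width: 0.031
```

```bash
python3 - <<'E'
from h import *
p,M,s=tool(); print(p,s['width'],s['time'],s['joint_positions'].round(2))
C,im=shot('side','s14',(155,125,345,335),2.8)
C,im=shot('wrist','w14',None,1.5)
E
```

```text
[ 0.57651889 -0.23190411  0.14395107] 0.03104372371829718 21.1833 [ 0.11  0.39  0.25  1.61 -0.1   1.14  1.95]
```

View pics/s14.png

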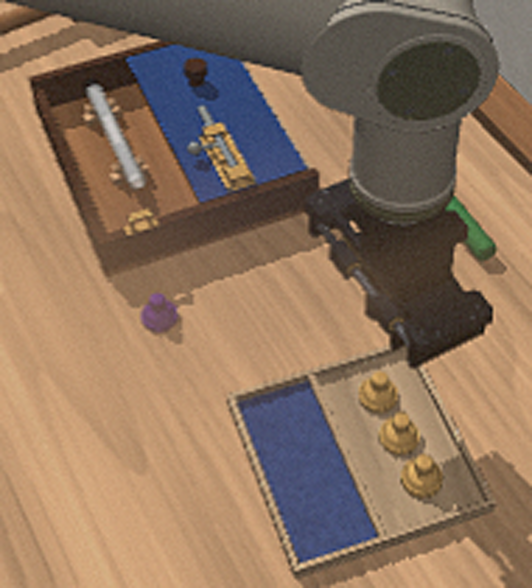

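View pics/w14.png

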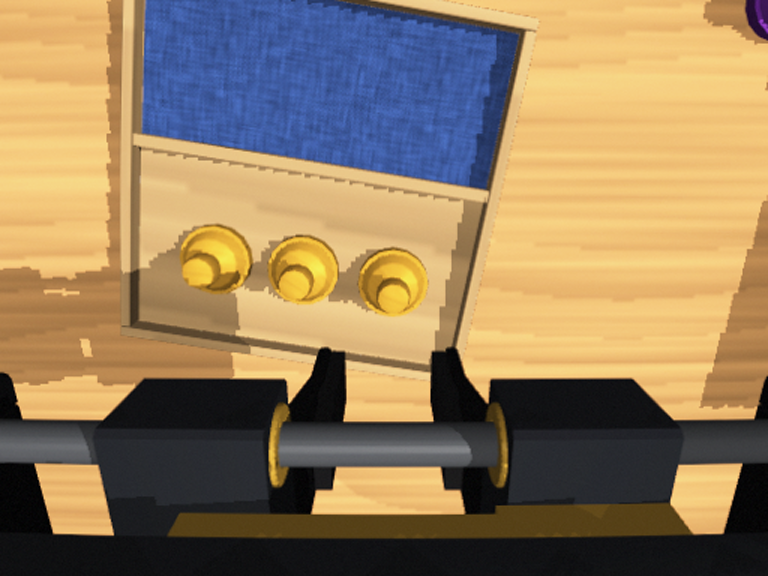

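```bash
python3 - <<'E'
from h import *
print(rel([.488,.255,.17],(.9950,-.1002)))
E
```

```text
[np.float64(-3.31), np.float64(48.54), np.float64(-8.74), np.float64(-16.88)]
```

Call:
{"method": "drive_tool", "body": {"motion": [[-3,4,-1,0],[-3,8,-2,0],[-3,12,-3,0],[-3,16,-4,-1],[-3,20,-5,-2.4],[-3,24,-6,-3.8],[-3,28,-7,-5.2],[-3,32,-8,-6.6],[-3,36,-8.5,-8],[-3,40,-8.7,-9.4],[-3,44,-8.7,-10.8],[-3,48,-8.7,-12.2],[-3,48.5,-8.7,-13.6],[-3,48.5,-8.7,-15],[-3,48.5,-8.7,-16.4],[-3,48.5,-8.7,-16.9],[-3,48.5,-8.7,-16.9],[-3,48.5,-8.7,-16.9]], "grip": 80}}

```text
time: 22.78
ee_pos: [0.4869, 0.2547, 0.1645]
eef_rot: [-0.474, 0.525, 0.474, 0.524]
ft_force: [-0.5, -0.2, -0.6]
width: 0.06
```

```bash
python3 - <<'E'
from h import *
p,M,s=tool(); print(p,M[:,2],s['width'],s['time'],s['joint_positions'].round(2))
print(rel([.4881,.2554,.037],(.9950,-.1002)))
C,im=shot('wrist','w15',None,1.5)
E
```

```text
[0.48687483 0.25474977 0.16452691] [ 1.00761664e-01  9.94910364e-01 -6.73889989e-04] 0.05996522989727948 22.7833 [-0.38  0.24 -0.21  1.75  0.05  1.16  2.43]
[np.float64(12.75), np.float64(-0.13), np.float64(0.09), np.float64(-0.01)]
```

View pics/w15.png

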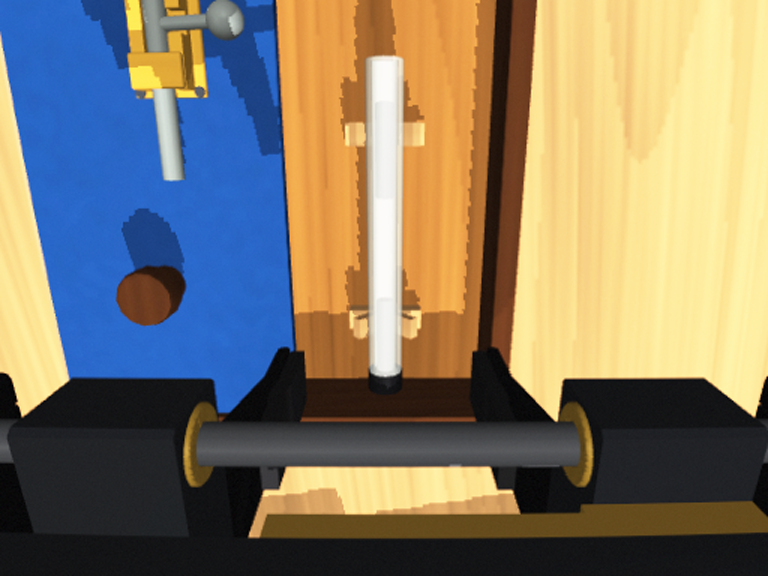

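```bash
python3 - <<'E'
from h import *
C=cal('wrist');p,M,s=tool()
im=cv2.imread('pics/w15_raw.png'); save(im,'w15c',(225,30,290,270),3.3)
P=plane(C,np.array([(385,58),(385,391),(385,374)])/1.5,.036);print(P,np.linalg.norm(P[0]-P[1]), np.linalg.norm(P[0]-P[2]))
mid=(P[0]+P[1])/2; print('mid',mid,'mid in tool cm',M.T@(mid-p)*100)
E
```

```text
[[0.47465541 0.1362674  0.036     ]
 [0.4939125  0.32263196 0.036     ]
 [0.49272145 0.31111809 0.036     ]] 0.18735683878183984 0.17578152374103073
mid [0.48428395 0.22944968 0.036     ] mid in tool cm [ 1.28757016e+01 -2.27007185e-03 -2.53801377e+00]
```

View pics/w15c.png

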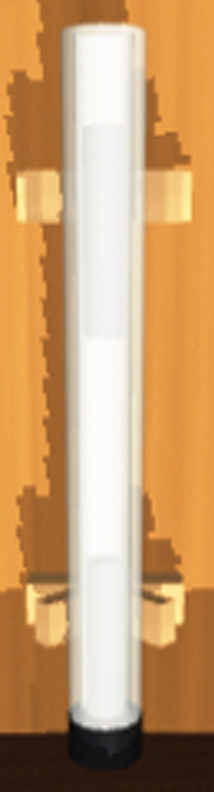

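Call:
{"method": "drive_tool", "body": {"motion": [[4,0,0,0],[8,0,0,0],[11,0,0,0],[12.7,0,0,0],[12.7,0,0,0],[12.7,0,0,0]]}}

```text
time: 23.33
ee_pos: [0.4869, 0.2548, 0.0381]
eef_rot: [-0.474, 0.525, 0.475, 0.524]
ft_force: [0.3, 0.2, 0.6]
width: 0.0597
```

Call:
{"method": "drive_tool", "body": {"motion": [[0,0,0,0],[0,0,0,0],[0,0,0,0],[0,0,0,0],[0,0,0,0],[0,0,0,0],[0,0,0,0],[0,0,0,0]], "grip": 255, "force": 3}}

```text
time: 24.0
ee_pos: [0.4885, 0.2549, 0.0391]
eef_rot: [-0.475, 0.523, 0.474, 0.525]
ft_force: [1.8, 0.1, 1.5]
width: 0.0194
```

```bash
python3 - <<'E'
from h import *
p,M,s=tool(); print(p,M[:,2],s['width'],s['ft_force'])
C,im=shot('wrist','w16',None,1.5)
C,im=shot('side','s16',(155,125,345,245),4)
E
```

```text
[0.48852796 0.25494319 0.03908765] [9.92685842e-02 9.95060333e-01 8.26313854e-04] 0.019397235352995097 [1.78522281 0.12854475 1.51363194]
```

View pics/w16.png

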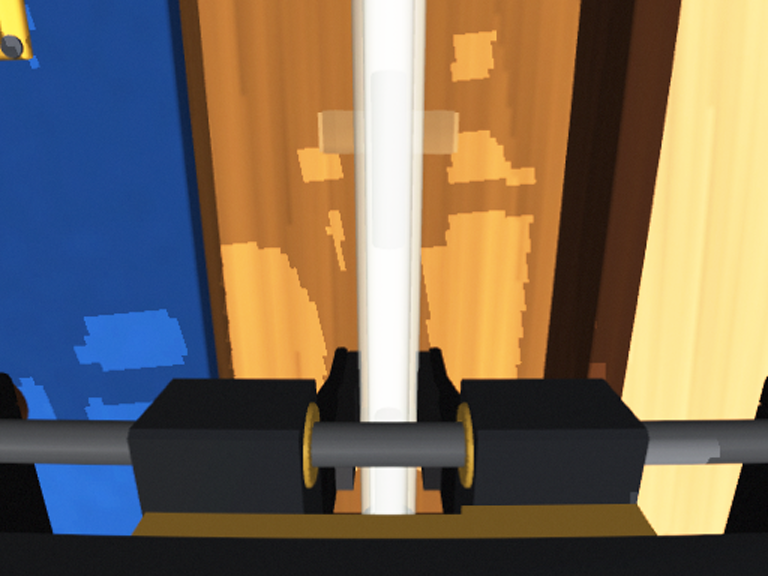

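View pics/s16.png

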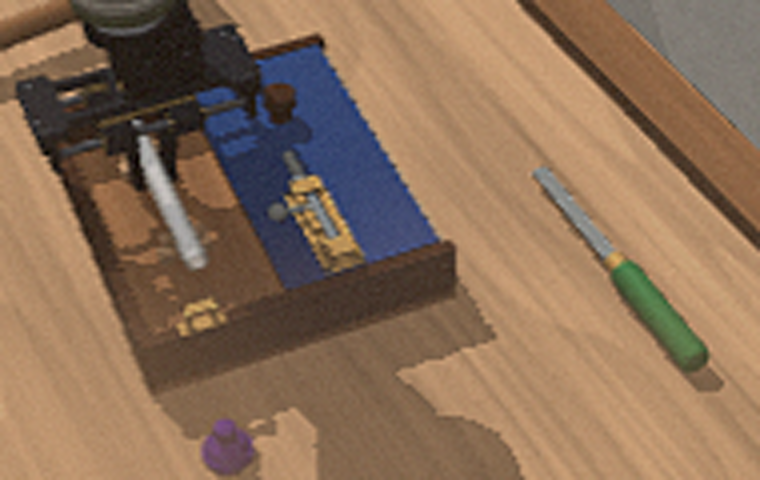

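Call:
{"method": "drive_tool", "body": {"motion": [[-0.3,0,0,0],[-0.6,0,0,0],[-0.9,0,0,0],[-1.2,0,0,0],[-1.2,0,0,0]]}}

```text
time: 24.52
ee_pos: [0.4873, 0.2552, 0.0511]
eef_rot: [-0.475, 0.524, 0.475, 0.524]
ft_force: [0.6, 1.2, -0.7]
width: 0.0188
```

```bash
python3 - <<'E'
from h import *
p,M,s=tool(); print(p,M[:,2],s['width'],s['ft_force'])
C,im=shot('wrist','w17',None,1.5)
E
```

```text
[0.48734092 0.2552404  0.05112968] [9.86063477e-02 9.95126440e-01 3.94502238e-04] 0.018839289892632796 [ 0.63393141  1.20984152 -0.68310439]
```

View pics/w17.png

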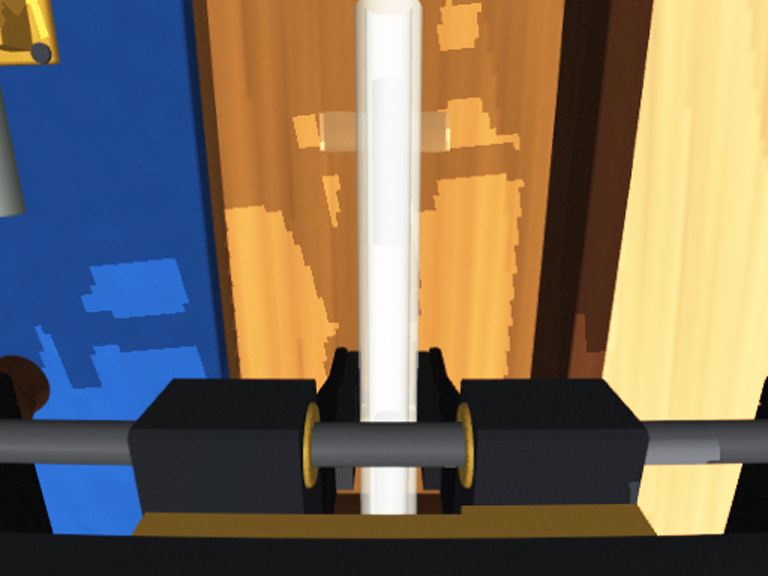

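```bash
cat >> h.py <<'E'
def tubepts(tilt,L=0.1175,ax=0.005,pts=(0,)):
    """world pts along tube; d = distance beyond mouth (mouth at L from pivot along -tool z), tilt deg mouth down"""
    p,M,s=tool(); t=np.radians(tilt)
    return np.array([p+M@np.array([ax+(L+d)*np.sin(t),0,-(L+d)*np.cos(t)]) for d in pts])
E
python3 - <<'E'
from h import *
C=cal('wrist')
for t in (0,4,8,10,14,18,22,26):
    print(t,proj(C,tubepts(t,pts=(0,.01,.015,.02,-.023,-.073)))[:,1].round(1))
E
```

```text
0 [ -1.5 -29.5 -43.9 -58.4  59.3 175.2]
4 [  4.2 -21.5 -34.6 -47.8  61.2 173.7]
8 [ 10.7 -12.9 -24.9 -36.9  63.9 172.8]
10 [ 14.2  -8.5 -19.8 -31.3  65.6 172.5]
14 [ 21.6   0.8  -9.6 -20.   69.4 172.3]
18 [ 29.4  10.3   0.8  -8.7  73.9 172.6]
22 [ 37.6  20.   11.3   2.7  79.  173.2]
26 [ 46.   29.9  21.9  14.1  84.4 174.2]
```

Call:
{"method": "drive_tool", "body": {"motion": [[0,0,0,0],[0,0,0,0],[0,0,0,0],[-1,0,0,0],[-3,0,0,0],[-6,0,0,0],[-9,0,0,0],[-10,0,0,0],[-10,0,0,0]], "force": 25}}

```text
time: 25.32
ee_pos: [0.4887, 0.2559, 0.1541]
eef_rot: [-0.475, 0.522, 0.474, 0.526]
ft_force: [0.9, 0.1, -2.3]
width: 0.0188
```

```bash
python3 - <<'E'
from h import *
p,M,s=tool(); print(p,M[:,2],s['width'],s['ft_force'])
y=np.radians(50)
print(rel([.546,-.104,.15],(-np.sin(y),np.cos(y))))
C,im=shot('wrist','w18',None,1.5)
E
```

```text
[0.48874826 0.25591262 0.15406868] [0.09885081 0.99509725 0.0031584 ] 0.01875914327388287 [ 0.89075792  0.13658179 -2.346166  ]
[np.float64(0.34), np.float64(-9.25), np.float64(-35.25), np.float64(6.87)]
```

View pics/w18.png

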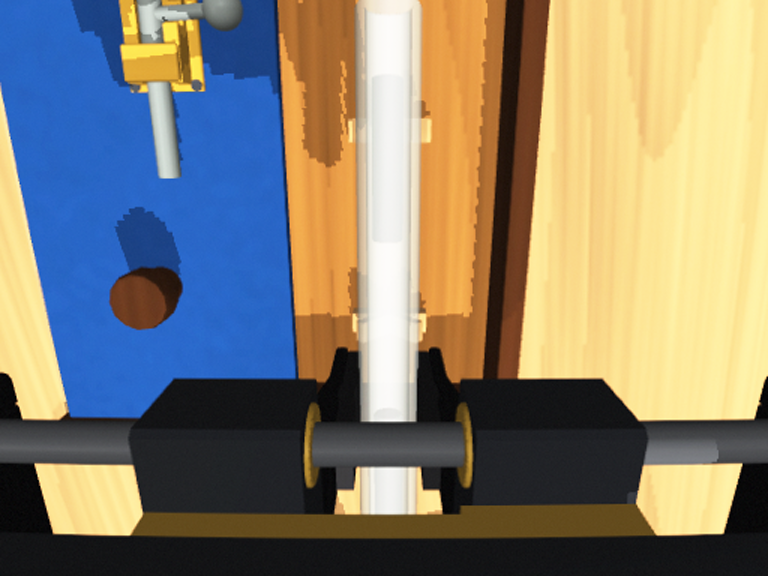

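Call:
{"method": "drive_tool", "body": {"motion": [[0,-0.13,-0.48,0.09],[0,-0.38,-1.45,0.28],[0,-0.76,-2.9,0.57],[0,-1.27,-4.84,0.94],[0,-1.88,-7.16,1.4],[0,-2.49,-9.49,1.85],[0,-3.1,-11.81,2.3],[0,-3.71,-14.13,2.76],[0,-4.32,-16.46,3.21],[0,-4.93,-18.78,3.66],[0,-5.54,-21.1,4.12],[0,-6.15,-23.43,4.57],[0,-6.76,-25.75,5.02],[0,-7.29,-27.78,5.42],[0,-7.75,-29.52,5.76],[0,-8.13,-30.98,6.04],[0,-8.43,-32.14,6.27],[0,-8.66,-33,6.44],[0,-8.81,-33.6,6.55],[0,-8.9,-33.9,6.6]]}}

```text
time: 27.03
ee_pos: [0.5425, -0.0916, 0.1504]
eef_rot: [-0.306, 0.638, 0.306, 0.637]
ft_force: [-0.2, -0.5, -1.3]
width: 0.0189
```

```bash
python3 - <<'E'
from h import *
p,M,s=tool(); print(p,M[:,2],s['width'],s['ft_force'],s['joint_positions'].round(2))
y=np.radians(50)
print(rel([.546,-.104,.06],(-np.sin(y),np.cos(y))))
C,im=shot('wrist','w19',None,1.5)
E
```

```text
[ 0.54245943 -0.09162238  0.15041352] [ 6.25444697e-01  7.80268499e-01 -2.89032823e-05] 0.018901909772972545 [-0.22342976 -0.54941101 -1.28447255] [ 0.03  0.24  0.06  1.78 -0.02  1.13  2.56]
[np.float64(9.04), np.float64(-1.05), np.float64(-0.74), np.float64(0.26)]
```

View pics/w19.png

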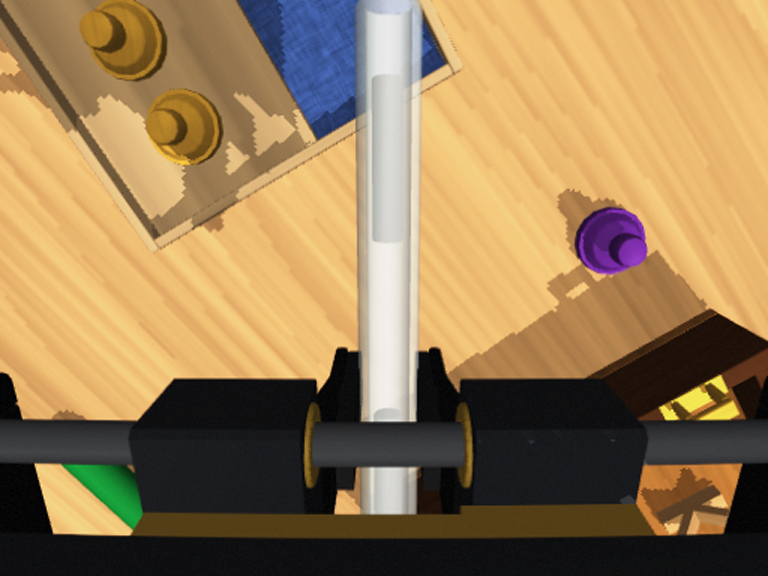

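Call:
{"method": "drive_tool", "body": {"motion": [[1,-0.3,-0.2,0.1],[3,-0.6,-0.4,0.2],[5,-0.9,-0.6,0.26],[7,-1.0,-0.7,0.26],[8.5,-1.0,-0.7,0.26],[9.5,-1.0,-0.7,0.26],[9.8,-1.0,-0.7,0.26],[9.9,-1.0,-0.7,0.26],[9.9,-1.0,-0.7,0.26]]}}

```text
time: 27.83
ee_pos: [0.5462, -0.1026, 0.0519]
eef_rot: [-0.299, 0.64, 0.299, 0.641]
ft_force: [1.2, -0.4, -0.8]
width: 0.0185
```

```bash
python3 - <<'E'
from h import *
p,M,s=tool(); print(p,M[:,2],s['width'],s['ft_force'])
C,im=shot('wrist','w20',None,1.5)
C,im=shot('side','s20',(215,200,345,335),4)
E
```

```text
[ 0.54623737 -0.10256674  0.05190065] [6.42010560e-01 7.66695653e-01 4.65310098e-04] 0.018520888061593133 [ 1.23422713 -0.36021163 -0.77559482]
```

View pics/w20.png

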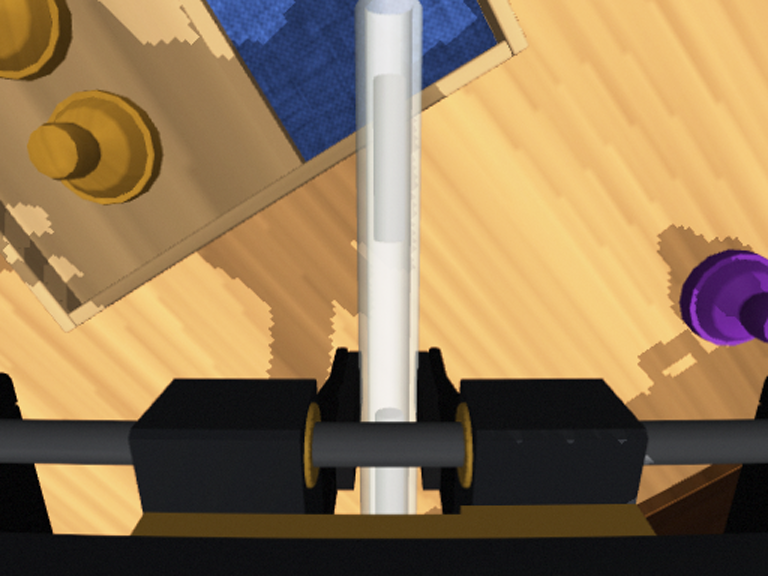

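View pics/s20.png

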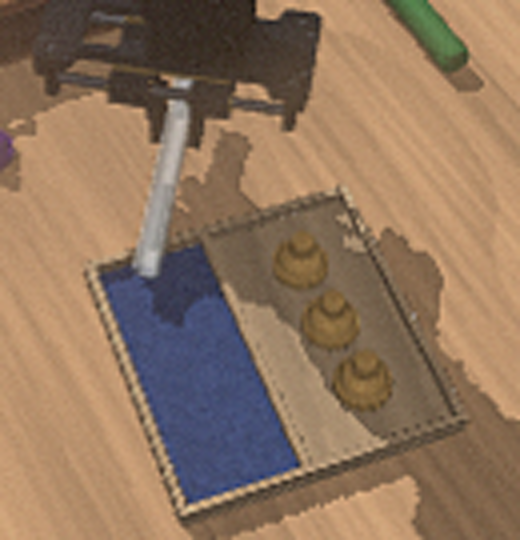

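Call:
{"method": "drive_tool", "body": {"motion": [[0.2,0,0,0],[0.4,0,0,0],[0.6,0,0,0],[0.8,0,0,0],[0.8,0,0,0],[0.8,0,0,0]]}}

```text
time: 28.43
ee_pos: [0.5458, -0.1029, 0.0435]
eef_rot: [-0.299, 0.641, 0.299, 0.641]
ft_force: [1.2, 0.1, 0.3]
width: 0.0187
```

Call:
{"method": "drive_tool", "body": {"motion": [[0,0,0,0],[0,0,0,0],[0,0,0,0]], "force": 3}}

```text
time: 28.68
ee_pos: [0.5458, -0.1028, 0.0435]
eef_rot: [-0.299, 0.641, 0.299, 0.641]
ft_force: [0.1, -0.0, -0.5]
width: 0.0192
```

```bash
python3 - <<'E'
from h import *
p,M,s=tool(); print(p,M[:,2],s['width'],s['ft_force'])
C,im=shot('wrist','w21',(150,0,350,270),2.2)
E
```

```text
[ 0.54581059 -0.10284581  0.04351455] [6.42401633e-01 7.66368150e-01 2.12596258e-05] 0.01915644550577262 [ 0.11561887 -0.03801187 -0.46467577]
```

View pics/w21.png

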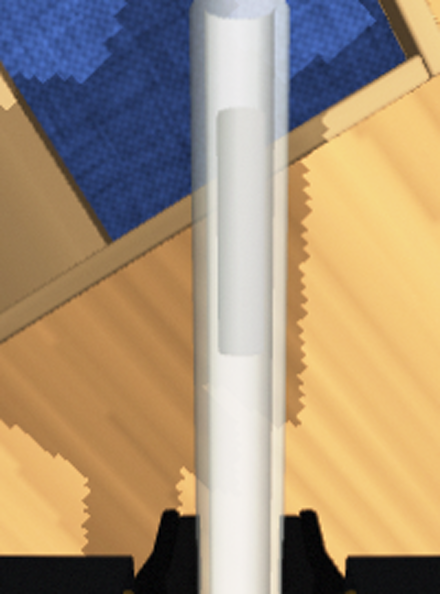

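Call:
{"method": "drive_tool", "body": {"motion": [[-0.25,0,0,0],[-0.5,0,0,0],[-0.75,0,0,0],[-1.0,0,0,0],[-1.0,0,0,0]]}}

```text
time: 29.15
ee_pos: [0.5462, -0.1028, 0.0542]
eef_rot: [-0.299, 0.64, 0.299, 0.641]
ft_force: [0.7, 0.2, -1.2]
width: 0.0188
```

```bash
cat > pm.py <<'E'
import sys
from h import *
def meas(name):
    p,M,s=tool()
    C,im=shot('wrist',name,(150,0,350,270),2.2)
    g=cv2.cvtColor(im,cv2.COLOR_BGR2GRAY).astype(float)
    c=g[:235,255:264].mean(1); d=np.gradient(cv2.GaussianBlur(c[:,None],(1,5),0)[:,0])
    pk=[(i,round(d[i],1)) for i in range(2,233) if abs(d[i])>1.5 and abs(d[i])==max(abs(d[max(0,i-3):i+4]))]
    print('z',p[2].round(4),'t',s['time'],'w',round(s['width'],4),'f',s['ft_force'].round(1)); print(pk)
if __name__=='__main__': meas(sys.argv[1])
E
python3 pm.py w22
```

```text
z 0.0542 t 29.15 w 0.0188 f [ 0.7  0.2 -1.2]
[(5, np.float64(33.1)), (21, np.float64(8.8)), (55, np.float64(-4.4)), (161, np.float64(6.9))]
```

View pics/w22.png

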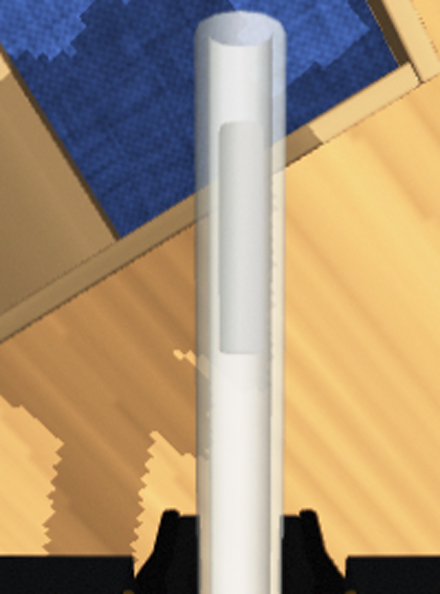

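Call:
{"method": "drive_tool", "body": {"motion": [[-0.15,0,0,0],[-0.3,0,0,0],[-0.3,0,0,0]]}}

```text
time: 29.45
ee_pos: [0.546, -0.1028, 0.0568]
eef_rot: [-0.299, 0.641, 0.299, 0.641]
ft_force: [0.0, -0.6, -1.2]
width: 0.019
```

```bash
python3 pm.py w23
```

```text
z 0.0568 t 29.45 w 0.019 f [ 0.  -0.6 -1.2]
[(7, np.float64(33.7)), (23, np.float64(9.1)), (56, np.float64(-4.7)), (161, np.float64(8.2))]
```

Call:
{"method": "drive_tool", "body": {"motion": [[-0.1,0,0,0],[-0.2,0,0,0],[-0.2,0,0,0]]}}

```text
time: 29.75
ee_pos: [0.5459, -0.1028, 0.0587]
eef_rot: [-0.299, 0.641, 0.299, 0.641]
ft_force: [0.1, -0.7, -0.9]
width: 0.0187
```

```bash
python3 pm.py w24
```

```text
z 0.0587 t 29.75 w 0.0187 f [ 0.1 -0.7 -0.9]
[(9, np.float64(34.2)), (26, np.float64(8.7)), (58, np.float64(-4.8)), (161, np.float64(8.0))]
```

Call:
{"method": "drive_tool", "body": {"motion": [[-0.1,0,0,0],[-0.2,0,0,0],[-0.2,0,0,0]]}}

```text
time: 30.05
ee_pos: [0.546, -0.1029, 0.0607]
eef_rot: [-0.299, 0.641, 0.299, 0.641]
ft_force: [0.2, 0.5, -1.3]
width: 0.019
```

```bash
python3 pm.py w25
```

```text
z 0.0607 t 30.05 w 0.019 f [ 0.2  0.5 -1.3]
[(12, np.float64(34.5)), (28, np.float64(8.6)), (59, np.float64(-5.2)), (162, np.float64(7.9))]
```

Call:
{"method": "drive_tool", "body": {"motion": [[-0.1,0,0,0],[-0.2,0,0,0],[-0.2,0,0,0]]}}

```text
time: 30.35
ee_pos: [0.546, -0.1028, 0.0627]
eef_rot: [-0.299, 0.641, 0.299, 0.641]
ft_force: [0.2, 0.7, -1.0]
width: 0.0191
```

```bash
python3 pm.py w26
```

```text
z 0.0627 t 30.35 w 0.0191 f [ 0.2  0.7 -1. ]
[(2, np.float64(2.8)), (7, np.float64(-4.0)), (14, np.float64(35.2)), (31, np.float64(9.3)), (60, np.float64(-5.4)), (162, np.float64(9.6))]
```

Call:
{"method": "drive_tool", "body": {"motion": [[-0.1,0,0,0],[-0.2,0,0,0],[-0.2,0,0,0]]}}

```text
time: 30.65
ee_pos: [0.546, -0.1028, 0.0648]
eef_rot: [-0.299, 0.641, 0.299, 0.641]
ft_force: [1.7, 0.0, -0.8]
width: 0.0196
```

```bash
python3 pm.py w27
```

```text
z 0.0648 t 30.65 w 0.0196 f [ 1.7  0.  -0.8]
[(2, np.float64(3.1)), (8, np.float64(-4.8)), (16, np.float64(34.2)), (33, np.float64(9.7)), (62, np.float64(-5.7)), (162, np.float64(11.4))]
```

Call:
{"method": "drive_tool", "body": {"motion": [[-0.1,0,0,0],[-0.15,0,0,0],[-0.15,0,0,0]]}}

```text
time: 30.95
ee_pos: [0.5459, -0.1029, 0.0661]
eef_rot: [-0.299, 0.641, 0.299, 0.641]
ft_force: [0.4, -0.2, -1.8]
width: 0.019
```

```bash
python3 pm.py w28
```

```text
z 0.0661 t 30.95 w 0.019 f [ 0.4 -0.2 -1.8]
[(3, np.float64(3.2)), (9, np.float64(-1.8)), (17, np.float64(31.3)), (34, np.float64(9.5)), (63, np.float64(-5.9)), (162, np.float64(11.0))]
```

Call:
{"method": "drive_tool", "body": {"motion": [[-0.1,0,0,0],[-0.15,0,0,0],[-0.15,0,0,0]]}}

```text
time: 31.25
ee_pos: [0.5459, -0.1028, 0.0677]
eef_rot: [-0.299, 0.641, 0.299, 0.641]
ft_force: [-0.4, -0.1, -2.2]
width: 0.019
```

```bash
python3 pm.py w29
```

```text
z 0.0677 t 31.25 w 0.019 f [-0.4 -0.1 -2.2]
[(3, np.float64(3.4)), (10, np.float64(-1.8)), (19, np.float64(34.2)), (36, np.float64(9.8)), (64, np.float64(-6.0)), (163, np.float64(10.9))]
```

Call:
{"method": "drive_tool", "body": {"motion": [[-0.1,0,0,0],[-0.15,0,0,0],[-0.15,0,0,0]]}}

```text
time: 31.55
ee_pos: [0.5459, -0.1028, 0.0692]
eef_rot: [-0.299, 0.641, 0.299, 0.641]
ft_force: [-0.6, -0.8, -1.4]
width: 0.0191
```

```bash
python3 pm.py w30
```

```text
z 0.0692 t 31.55 w 0.0191 f [-0.6 -0.8 -1.4]
[(4, np.float64(3.3)), (10, np.float64(-1.9)), (21, np.float64(35.5)), (38, np.float64(10.2)), (65, np.float64(-6.1)), (163, np.float64(12.4))]
```

View pics/w30.png

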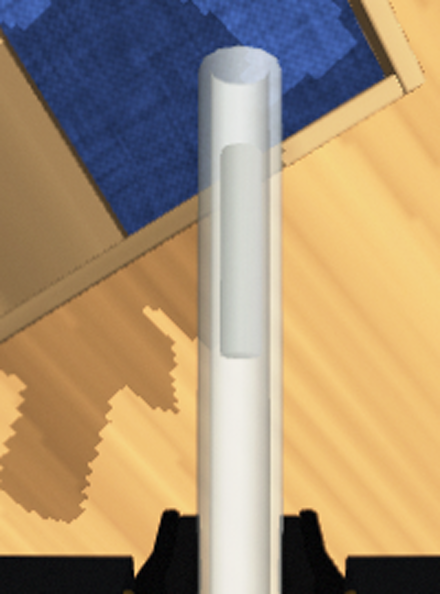

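Call:
{"method": "drive_tool", "body": {"motion": [[-0.1,0,0,0],[-0.15,0,0,0],[-0.15,0,0,0]]}}

```text
time: 31.85
ee_pos: [0.546, -0.1028, 0.0707]
eef_rot: [-0.299, 0.641, 0.299, 0.641]
ft_force: [0.7, -0.9, -0.5]
width: 0.0191
```

```bash
python3 pm.py w31
```

```text
z 0.0707 t 31.85 w 0.0191 f [ 0.7 -0.9 -0.5]
[(5, np.float64(3.5)), (11, np.float64(-1.7)), (22, np.float64(35.8)), (39, np.float64(9.8)), (66, np.float64(-6.2)), (163, np.float64(12.2))]
```

Call:
{"method": "drive_tool", "body": {"motion": [[-0.1,0,0,0],[-0.15,0,0,0],[-0.15,0,0,0]]}}

```text
time: 32.15
ee_pos: [0.546, -0.1028, 0.0722]
eef_rot: [-0.299, 0.641, 0.299, 0.641]
ft_force: [-0.3, -0.1, -1.2]
width: 0.0194
```

```bash
python3 pm.py w32
```

```text
z 0.0722 t 32.15 w 0.0194 f [-0.3 -0.1 -1.2]
[(5, np.float64(3.2)), (11, np.float64(-1.7)), (24, np.float64(35.2)), (41, np.float64(10.4)), (67, np.float64(-6.4)), (163, np.float64(11.6))]
```

Call:
{"method": "drive_tool", "body": {"motion": [[-0.1,0,0,0],[-0.1,0,0,0]]}}

```text
time: 32.37
ee_pos: [0.5459, -0.1028, 0.0732]
eef_rot: [-0.299, 0.641, 0.299, 0.641]
ft_force: [0.2, -0.4, -1.5]
width: 0.0192
```

```bash
python3 pm.py w33
```

```text
z 0.0732 t 32.3667 w 0.0192 f [ 0.2 -0.4 -1.5]
[(6, np.float64(3.3)), (12, np.float64(-1.7)), (25, np.float64(34.3)), (42, np.float64(10.0)), (67, np.float64(-6.3)), (163, np.float64(11.9))]
```

Call:
{"method": "drive_tool", "body": {"motion": [[-0.12,0,0,0],[-0.12,0,0,0]]}}

```text
time: 32.58
ee_pos: [0.5459, -0.1028, 0.0744]
eef_rot: [-0.299, 0.641, 0.299, 0.641]
ft_force: [0.3, 0.5, -1.0]
width: 0.0193
```

```bash
python3 pm.py w34
```

```text
z 0.0744 t 32.5833 w 0.0193 f [ 0.3  0.5 -1. ]
[(6, np.float64(3.4)), (12, np.float64(-1.5)), (26, np.float64(33.9)), (44, np.float64(9.1)), (62, np.float64(-6.5)), (157, np.float64(12.7))]
```

Call:
{"method": "drive_tool", "body": {"motion": [[0,0,0,0]]}}

```text
time: 32.72
ee_pos: [0.5459, -0.1028, 0.0742]
eef_rot: [-0.299, 0.641, 0.299, 0.641]
ft_force: [-0.0, 0.9, -0.4]
width: 0.0194
```

```bash
python3 pm.py w35
```

```text
z 0.0742 t 32.7167 w 0.0194 f [-0.   0.9 -0.4]
[(6, np.float64(3.2)), (12, np.float64(-1.7)), (17, np.float64(1.5)), (26, np.float64(33.5)), (44, np.float64(8.9)), (51, np.float64(-6.5)), (146, np.float64(13.0))]
```

Call:
{"method": "drive_tool", "body": {"motion": [[0,0,0,0],[0.5,0,0,0],[0.9,0,0,0],[0.9,0,0,0]]}}

```text
time: 33.1
ee_pos: [0.5453, -0.1028, 0.0641]
eef_rot: [-0.299, 0.641, 0.299, 0.64]
ft_force: [-0.4, -0.4, -0.6]
width: 0.0189
```

```bash
python3 pm.py w36
```

```text
z 0.0641 t 33.1 w 0.0189 f [-0.4 -0.4 -0.6]
[(3, np.float64(22.1)), (10, np.float64(-6.5)), (16, np.float64(25.2)), (99, np.float64(-5.3)), (104, np.float64(11.8)), (203, np.float64(-7.7))]
```

View pics/w36.png

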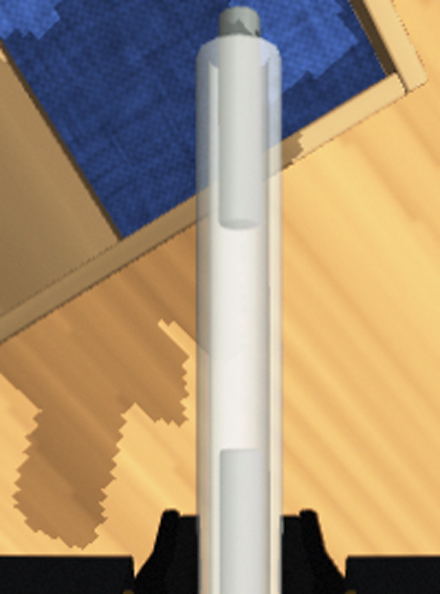

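Call:
{"method": "drive_tool", "body": {"motion": [[-0.5,0,0,0],[-1.0,0,0,0],[-1.0,0,0,0],[-0.5,0,0,0],[0,0,0,0],[0,0,0,0]]}}

```text
time: 33.65
ee_pos: [0.5452, -0.1027, 0.0639]
eef_rot: [-0.299, 0.641, 0.299, 0.64]
ft_force: [0.3, 0.3, -0.9]
width: 0.0194
```

```bash
python3 pm.py w37
```

```text
z 0.0639 t 33.65 w 0.0194 f [ 0.3  0.3 -0.9]
[(2, np.float64(24.1)), (15, np.float64(26.1)), (98, np.float64(-5.1)), (103, np.float64(11.6)), (192, np.float64(-7.1))]
```

View pics/w37.png

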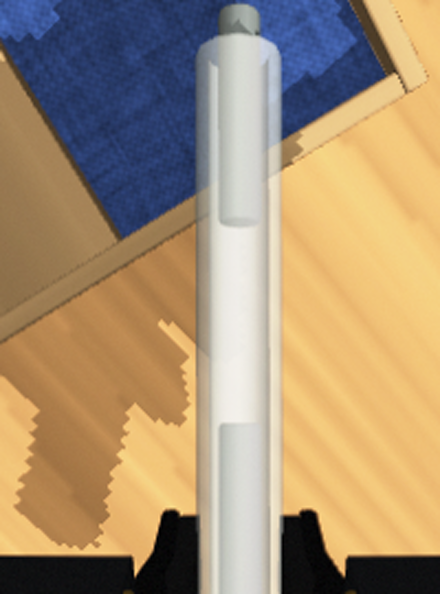

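Call:
{"method": "drive_tool", "body": {"motion": [[0.3,0,0,0],[0.6,0,0,0],[0.9,0,0,0],[1.2,0,0,0],[1.5,0,0,0],[1.5,0,0,0],[1.5,0,0,0]]}}

```text
time: 34.28
ee_pos: [0.5456, -0.1029, 0.0499]
eef_rot: [-0.299, 0.641, 0.299, 0.641]
ft_force: [0.0, -0.3, -0.2]
width: 0.0192
```

```bash
python3 pm.py w38
```

```text
z 0.0499 t 34.2833 w 0.0192 f [ 0.  -0.3 -0.2]
[(97, np.float64(10.5)), (191, np.float64(-10.2))]
```

View pics/w38.png

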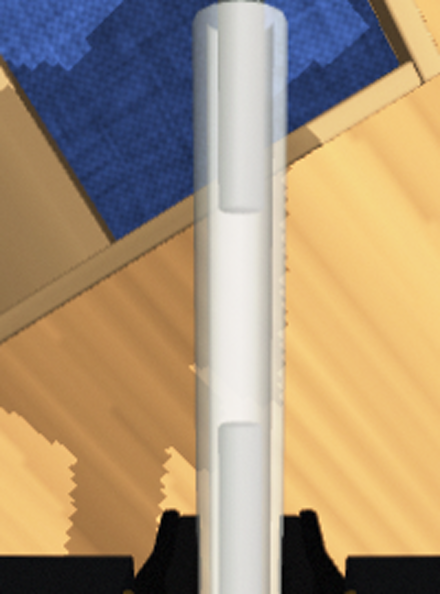

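Call:
{"method": "drive_tool", "body": {"motion": [[0,0,0,0],[0,0,0,0],[0,0,0,0],[-0.5,0,0,0],[-1.2,0,0,0],[-2.2,0,0,0],[-3.4,0,0,0],[-4.6,0,0,0],[-5.8,0,0,0],[-7,0,0,0],[-7.6,0,0,0],[-8,0,0,0],[-8,0,0,0],[-8,0,0,0],[-8,0,0,0],[-8,0,0,0],[-8,0,0,0],[-8,0,0,0]], "force": 25}}

```text
time: 35.83
ee_pos: [0.5457, -0.1028, 0.1298]
eef_rot: [-0.299, 0.641, 0.299, 0.641]
ft_force: [-0.0, 0.4, -1.2]
width: 0.0187
```

```bash
python3 pm.py w39;  python3 - <<'E'
from h import *
C,im=shot('side','s39',(215,180,345,315),4)
for t in (6,8,10,12):
    print(t,proj(cal('wrist'),tubepts(t,L=.1205,pts=(0,-.035,-.04,-.045)))[:,1].round(1))
P=tubepts(9,L=.1205,pts=(-.0925,0,.01)); print(P); print(proj(C,P), np.linalg.norm(P[1][:2]-[.52,-.273]))
E
```

```text
z 0.1298 t 35.8333 w 0.0187 f [-0.   0.4 -1.2]
[(97, np.float64(12.7)), (191, np.float64(-11.2))]
6 [  2.4  85.4  96.8 108.1]
8 [  5.9  86.3  97.5 108.5]
10 [  9.6  87.4  98.3 109.1]
12 [ 13.5  88.7  99.3 109.8]
[[ 0.52799465 -0.12401405  0.12063178]
 [ 0.46930029 -0.19402957  0.10617329]
 [ 0.46295495 -0.20159882  0.10461021]]
[[257.06964626 221.98868361]
 [250.59499193 252.21571674]
 [249.86034478 255.64274099]] 0.09384449250714459
```

View pics/s39.png

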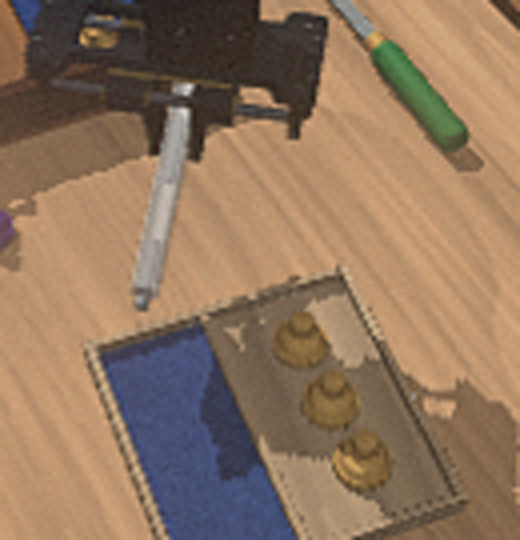

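View pics/w39.png

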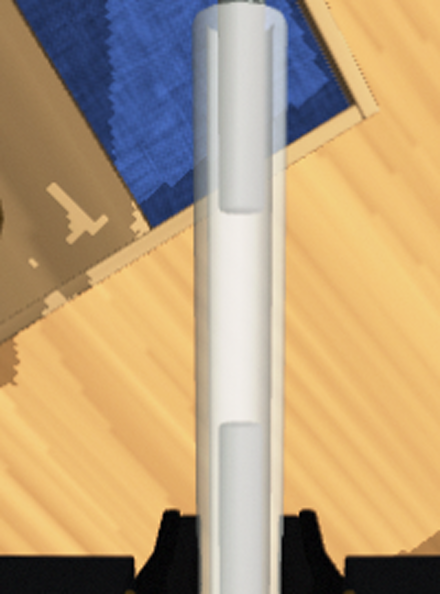

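```bash
python3 - <<'E'
from h import *
print(rel([.4883,.255,.13],(.9951,-.0993)))
E
```

```text
[np.float64(0.01), np.float64(27.39), np.float64(23.73), np.float64(-6.85)]
```

Call:
{"method": "drive_tool", "body": {"motion": [[0,0.38,0.33,-0.09],[0,1.14,0.98,-0.28],[0,2.27,1.97,-0.57],[0,3.79,3.28,-0.95],[0,5.6,4.85,-1.4],[0,7.42,6.42,-1.85],[0,9.24,8,-2.31],[0,11.05,9.57,-2.76],[0,12.87,11.14,-3.21],[0,14.69,12.72,-3.67],[0,16.5,14.29,-4.12],[0,18.32,15.86,-4.57],[0,20.14,17.44,-5.03],[0,21.73,18.81,-5.42],[0,23.09,19.99,-5.76],[0,24.22,20.98,-6.05],[0,25.13,21.76,-6.27],[0,25.81,22.35,-6.44],[0,26.27,22.75,-6.56],[0,26.5,22.94,-6.62]]}}

```text
time: 37.6
ee_pos: [0.4901, 0.2437, 0.1301]
eef_rot: [-0.469, 0.529, 0.469, 0.529]
ft_force: [-0.7, 0.3, -1.4]
width: 0.0186
```

```bash
python3 pm.py w40;  python3 - <<'E'
from h import *
p,M,s=tool(); print(p,M[:,2])
print(rel([.4883,.255,.06],(.9951,-.0993)))
im=cv2.imread('pics/w40_raw.png'); save(im,'w40b',None,1.5)
E
```

```text
z 0.1301 t 37.6 w 0.0186 f [-0.7  0.3 -1.4]
[(97, np.float64(5.8)), (191, np.float64(-4.9))]
[0.49004562 0.2437475  0.13016458] [1.18694326e-01 9.92930838e-01 8.95402009e-05]
[np.float64(7.02), np.float64(0.31), np.float64(1.1), np.float64(-0.22)]
```

View pics/w40b.png

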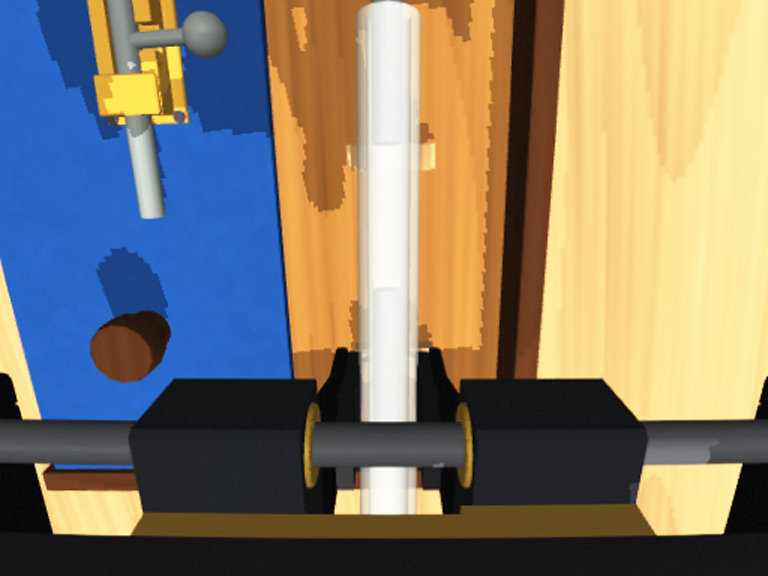

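Call:
{"method": "drive_tool", "body": {"motion": [[0.5,0.1,0.3,-0.1],[1.5,0.2,0.7,-0.2],[3,0.3,1.0,-0.22],[4.5,0.3,1.1,-0.22],[6,0.3,1.1,-0.22],[6.8,0.3,1.1,-0.22],[7.0,0.3,1.1,-0.22],[7.0,0.3,1.1,-0.22],[7.0,0.3,1.1,-0.22]]}}

```text
time: 38.4
ee_pos: [0.4888, 0.2546, 0.0607]
eef_rot: [-0.474, 0.524, 0.474, 0.525]
ft_force: [0.4, -0.5, -0.8]
width: 0.0185
```

```bash
python3 pm.py w41;  python3 - <<'E'
from h import *
p,M,s=tool(); print(p,M[:,2])
print(rel([.4884,.255,.049],(.9951,-.0993)))
im=cv2.imread('pics/w41_raw.png'); save(im,'w41b',None,1.5)
E
```

```text
z 0.0607 t 38.4 w 0.0185 f [ 0.4 -0.5 -0.8]
[(97, np.float64(4.0)), (191, np.float64(-3.4))]
[0.48896944 0.25467557 0.06098261] [1.00704874e-01 9.94916059e-01 7.51455290e-04]
[np.float64(1.2), np.float64(0.06), np.float64(0.03), np.float64(-0.02)]
```

View pics/w41b.png

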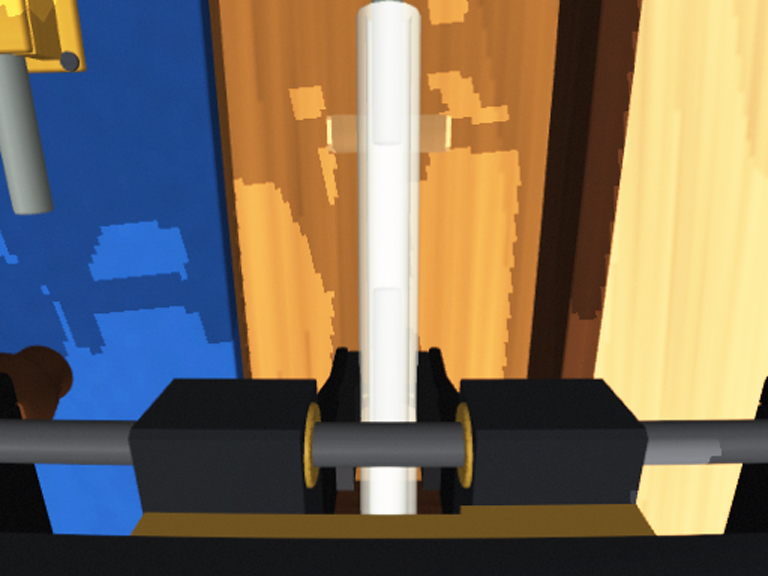

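Call:
{"method": "drive_tool", "body": {"motion": [[0.3,0,0,0],[0.6,0,0,0],[0.9,0,0,0],[1.2,0,0,0],[1.2,0,0,0],[1.2,0,0,0]]}}

```text
time: 38.95
ee_pos: [0.4886, 0.2547, 0.0482]
eef_rot: [-0.474, 0.524, 0.474, 0.525]
ft_force: [-0.3, 1.4, 0.5]
width: 0.0186
```

Call:
{"method": "drive_tool", "body": {"motion": [[0,0,0,0],[0,0,0,0],[0,0,0,0],[0.3,0,0,0],[0.6,0,0,0],[0.9,0,0,0],[1.0,0,0,0],[1.0,0,0,0],[1.0,0,0,0]], "force": 3}}

```text
time: 39.7
ee_pos: [0.4884, 0.2544, 0.0381]
eef_rot: [-0.474, 0.525, 0.474, 0.524]
ft_force: [0.9, 0.2, -0.9]
width: 0.0193
```

```bash
python3 pm.py w42;  python3 - <<'E'
from h import *
p,M,s=tool(); print(p,M[:,2],s['ft_force'])
im=cv2.imread('pics/w42_raw.png'); save(im,'w42b',None,1.5)
shot('side','s42',(155,125,285,245),4)
E
```

```text
z 0.0381 t 39.7 w 0.0193 f [ 0.9  0.2 -0.9]
[(94, np.float64(1.6)), (194, np.float64(-2.7)), (199, np.float64(1.6))]
[0.48844223 0.25437415 0.03811439] [ 1.00557443e-01  9.94931246e-01 -1.24785924e-04] [ 0.48223372  0.41870816 -0.51683629]
```

View pics/w42b.png

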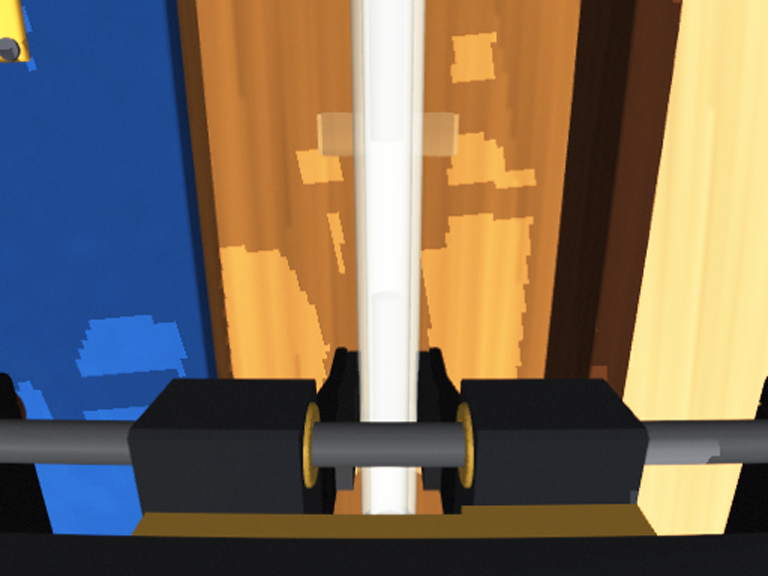

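View pics/s42.png

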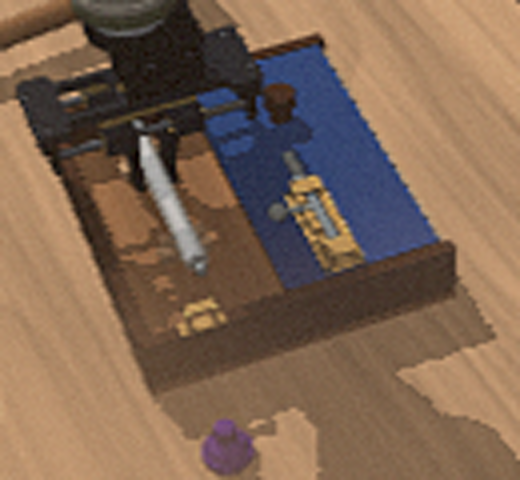

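Call:
{"method": "drive_tool", "body": {"motion": [[0,0,0,0],[0,0,0,0],[0,0,0,0],[0,0,0,0],[0,0,0,0],[-2,0,0,0],[-6,0,0,0],[-10,0,0,0],[-13,0,-3,0],[-13,0,-5,0],[-13,0,-5,0],[-13,0,-5,0]], "grip": 80}}

```text
time: 40.8
ee_pos: [0.4837, 0.2037, 0.1686]
eef_rot: [-0.474, 0.525, 0.473, 0.525]
ft_force: [0.8, 0.5, -0.2]
width: 0.0598
```

```bash
python3 - <<'E'
from h import *
p,M,s=tool(); print(p,M[:,2],s['time'])
C,im=shot('wrist','w43',None,1.5)
save(im,'w43c',(225,0,300,270),2.6)
E
```

```text
[0.48365983 0.20373386 0.1686124 ] [1.02691446e-01 9.94713246e-01 1.61556733e-04] 40.8
```

View pics/w43.png

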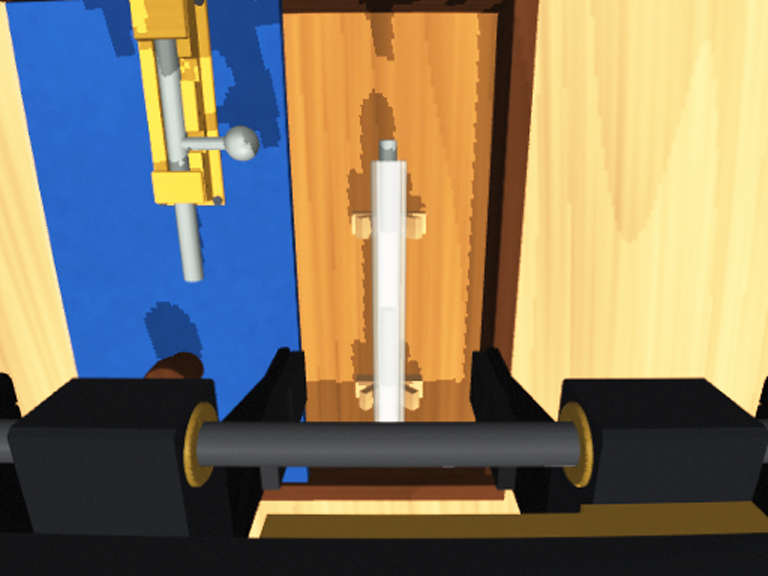

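```bash
python3 - <<'E'
from h import *
C=cal('wrist');p,M,s=tool()
im=cv2.imread('pics/w43_raw.png');save(im,'w43d',(235,80,285,160),7)
for nm,uv,z in [('tip',(388,141),.033),('tiptop',(388,141),.037),('mouthtop',(389,161),.042),('sad',(389,225),.034)]:
    P=plane(C,[np.array(uv)/1.5],z)[0]; print(nm,P.round(4),(M.T@(P-p)*100).round(2))
E
```

```text
tip [0.4736 0.1268 0.033 ] [13.5   0.17 -7.86]
tiptop [0.4736 0.1267 0.037 ] [13.1   0.17 -7.87]
mouthtop [0.4741 0.1368 0.042 ] [12.6   0.22 -6.86]
sad [0.4776 0.172  0.034 ] [13.41  0.22 -3.32]
```

View pics/w43d.png

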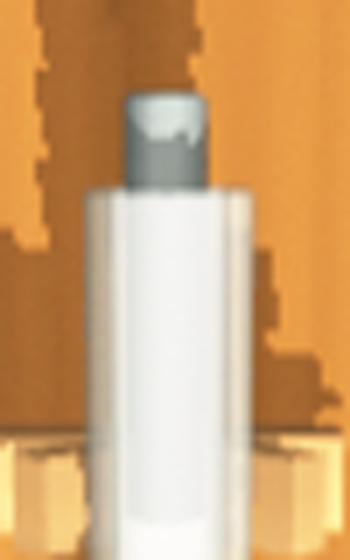

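Call:
{"method": "drive_tool", "body": {"motion": [[2,0.2,-3,0],[4,0.2,-6,0],[6,0.2,-8,0],[6,0.2,-8.1,0],[6,0.2,-8.1,0],[6,0.2,-8.1,0]], "grip": 150}}

```text
time: 41.35
ee_pos: [0.473, 0.1244, 0.1076]
eef_rot: [-0.473, 0.525, 0.475, 0.524]
ft_force: [0.1, 1.2, 0.2]
width: 0.037
```

```bash
python3 - <<'E'
from h import *
p,M,s=tool(); print(p,M,s['time'],s['joint_positions'].round(2),s['width'])
C,im=shot('wrist','w44',None,1.5)
print(rel([.4734,.1247,.035],(.9950,-.1002)))
E
```

```text
[0.47298642 0.12441319 0.10756111] [[-2.07411519e-03 -9.94809330e-01  1.01735417e-01]
 [ 8.97460414e-04  1.01733743e-01  9.94811258e-01]
 [-9.99997446e-01  2.15465665e-03  6.81794491e-04]] 41.35 [ 0.12  0.2  -0.51  1.94  0.11  1.03  2.6 ] 0.03698098105902411
[np.float64(7.33), np.float64(-0.02), np.float64(-0.08), np.float64(0.0)]
```

View pics/w44.png

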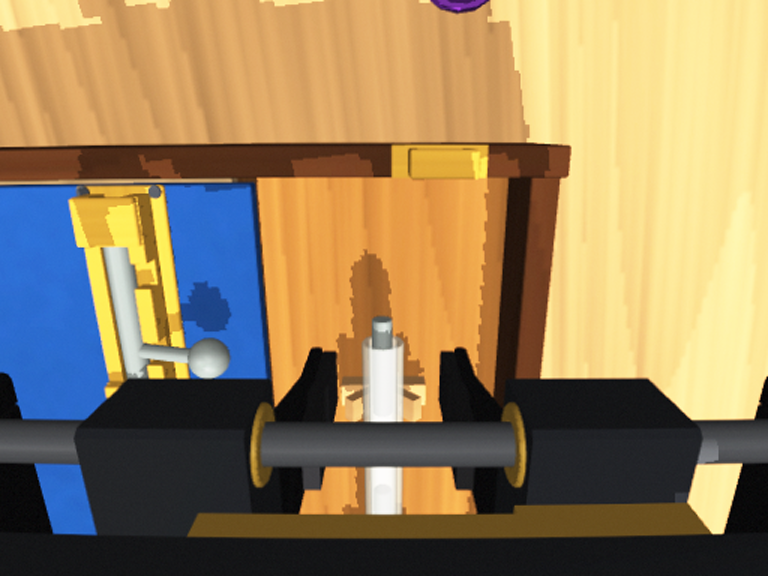

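```bash
python3 - <<'E'
from h import *
C=cal('wrist');p,M,s=tool()
im=cv2.imread('pics/w44_raw.png');save(im,'w44d',(230,190,280,270),7)
for nm,uv,z in [('tip',(382,318),.036),('mouthtop',(383,340),.043)]:
    P=plane(C,[np.array(uv)/1.5],z)[0]; print(nm,P.round(4),(M.T@(P-p)*100).round(2))
E
```

```text
tip [0.4744 0.1245 0.036 ] [ 7.23 -0.12 -0.09]
mouthtop [0.4747 0.1325 0.043 ] [ 6.53 -0.07  0.71]
```

View pics/w44d.png

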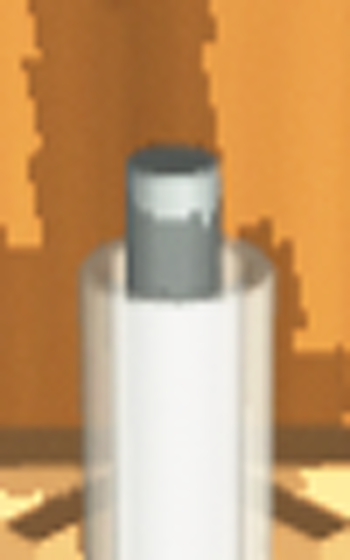

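```bash
python3 - <<'E'
from h import *
C=cal('wrist');p,M,s=tool()
print('cam in tool', M.T@(C[2]-p), (M.T@C[3])[:,2], p, s['joint_vel'].round(4))
E
```

```text
cam in tool [-0.14372939  0.00138805 -0.08264877] [9.53222488e-01 1.96961695e-05 3.02269562e-01] [0.47337441 0.12544835 0.10826758] [-0.0453 -0.0142  0.018  -0.0126 -0.0012  0.0003  0.0039]
```

Call:
{"method": "drive_tool", "body": {"motion": [[3.0,0,0,0],[3.5,0,0,0],[3.5,0,0,0],[3.5,0,0,0],[3.5,0,0,0],[3.5,0,0,0],[3.5,0,0,0]]}}

```text
time: 41.98
ee_pos: [0.4738, 0.1247, 0.0741]
eef_rot: [-0.475, 0.524, 0.474, 0.525]
ft_force: [-0.2, -1.2, 0.0]
width: 0.036
```

```bash
python3 - <<'E'
from h import *
p,M,s=tool();print(p,s['joint_vel'].round(3))
C,im=shot('wrist','w45',(200,190,320,290),6)
np.save('C45.npy',np.array([*C],dtype=object),allow_pickle=True)
p2,M2,s2=tool();print(p2)
print('cam in tool', M.T@(C[2]-p))
E
```

```text
[0.473821   0.12467286 0.07413248] [ 0.007  0.004 -0.001  0.004  0.002 -0.002 -0.001]
[0.4736816  0.12452318 0.07391541]
cam in tool [-0.14369351  0.00142432 -0.08263935]
```

View pics/w45.png

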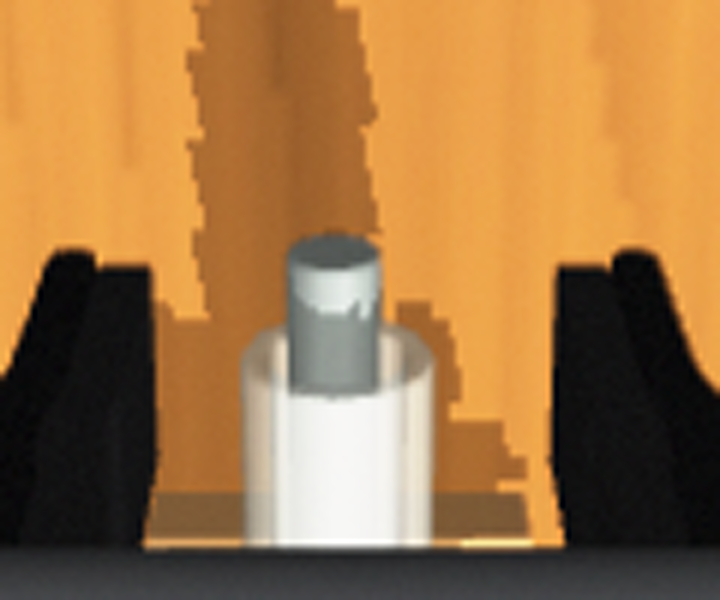

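Call:
{"method": "drive_tool", "body": {"motion": [[1.5,-0.15,-0.1,0],[3,-0.15,-0.1,0],[3.9,-0.15,-0.1,0],[3.9,-0.15,-0.1,0],[3.9,-0.15,-0.1,0],[3.9,-0.15,-0.1,0]]}}

```text
time: 42.53
ee_pos: [0.4751, 0.1234, 0.035]
eef_rot: [-0.474, 0.524, 0.474, 0.525]
ft_force: [-0.2, 0.2, -0.4]
width: 0.0358
```

```bash
python3 - <<'E'
from h import *
p,M,s=tool();print(p,s['joint_vel'].round(3),s['ft_force'])
C,im=shot('wrist','w46',(200,190,320,290),6)
E
```

```text
[0.4751199  0.12342153 0.03495427] [-0.002 -0.007  0.    -0.002  0.002 -0.003 -0.001] [-0.23879999  0.20089083 -0.40510496]
```

View pics/w46.png

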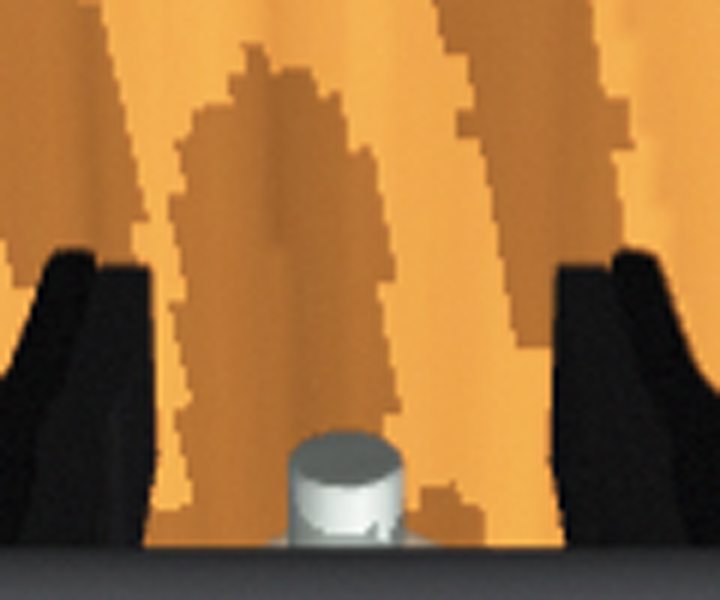

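Call:
{"method": "drive_tool", "body": {"motion": [[0,-0.05,0,0],[0,-0.05,0,0],[0,-0.05,0,0],[0,-0.05,0,0],[0,-0.05,0,0],[0,-0.05,0,0],[0,-0.05,0,0]], "grip": 255, "force": 15}}

```text
time: 43.17
ee_pos: [0.4752, 0.1232, 0.0343]
eef_rot: [-0.474, 0.524, 0.474, 0.525]
ft_force: [0.1, 0.6, 0.9]
width: 0.0087
```

Call:
{"method": "drive_tool", "body": {"motion": [[0,0,-0.4,0],[0,0,-0.9,0],[0,0,-1.5,0],[0,0,-2.1,0],[0,0,-2.7,0],[0,0,-3.3,0],[0,0,-3.9,0],[0,0,-4.4,0],[0,0,-4.7,0],[0,0,-4.7,0],[0,0,-4.7,0]]}}

```text
time: 44.08
ee_pos: [0.4705, 0.076, 0.0342]
eef_rot: [-0.474, 0.525, 0.474, 0.525]
ft_force: [0.8, -0.4, -0.0]
width: 0.0087
```

```bash
python3 - <<'E'
from h import *
p,M,s=tool();print(p,s['joint_positions'].round(2),s['ft_force'],s['width'])
C,im=shot('wrist','w47',None,1.5)
C,im=shot('side','s47',(155,125,285,245),4)
E
```

```text
[0.4704546  0.07598953 0.03419886] [ 0.33  0.31 -0.64  2.02  0.24  0.88  2.59] [ 0.77443608 -0.43087974 -0.04954034] 0.008728799241107433
```

View pics/w47.png

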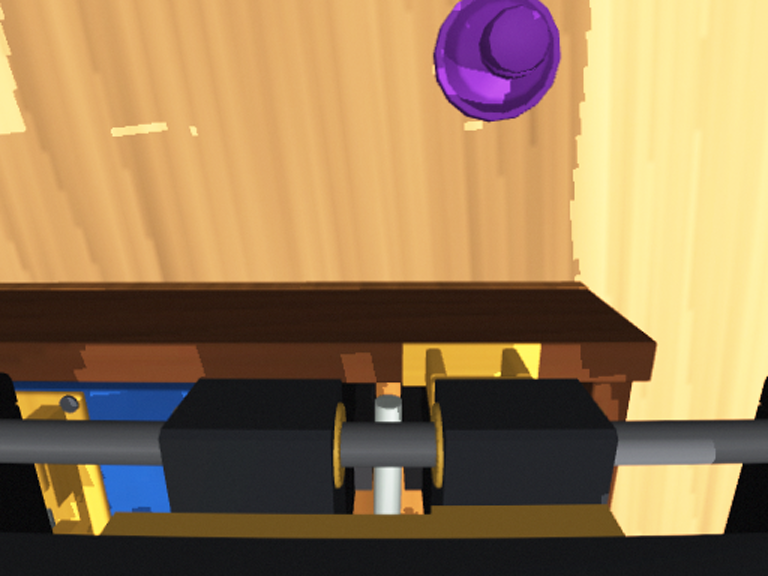

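View pics/s47.png

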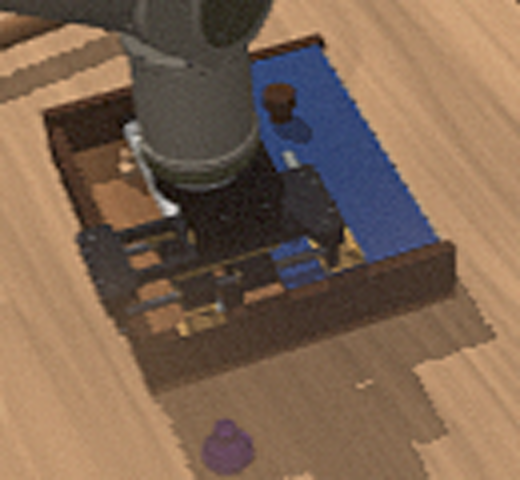

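Call:
{"method": "drive_tool", "body": {"motion": [[-0.5,0,0,0],[-1.2,0,0,0],[-2.5,0,0,0],[-5,0,0,0],[-8,0,0,0],[-11,0,0,0],[-12,0,0,0],[-12,0,0,0],[-12,0,0,0]]}}

```text
time: 44.93
ee_pos: [0.4707, 0.0761, 0.1544]
eef_rot: [-0.474, 0.525, 0.474, 0.525]
ft_force: [-0.8, 0.5, -1.2]
width: 0.0088
```

```bash
python3 - <<'E'
from h import *
p,M,s=tool();print(p,s['joint_positions'].round(2),s['ft_force'],s['width'])
C,im=shot('wrist','w48',None,1.5)
C,im=shot('side','s48',(155,105,285,225),4)
print(rel([.4657,-.265,.15],(1,0)))
E
```

```text
[0.47065612 0.07613057 0.15444661] [ 0.81  0.24 -1.16  1.91  0.24  1.15  2.6 ] [-0.7602844   0.53946371 -1.19131566] 0.008794214430880026
[np.float64(0.35), np.float64(-3.01), np.float64(-34.0), np.float64(-1.15)]
```

View pics/w48.png

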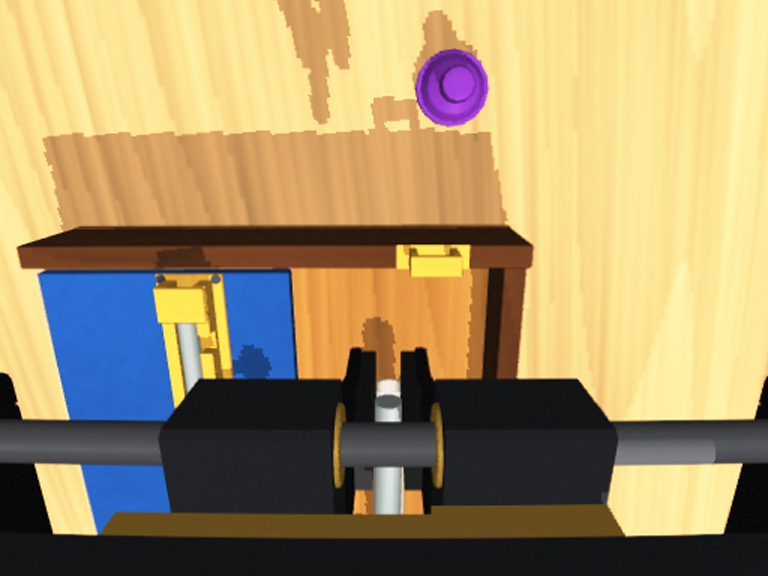

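View pics/s48.png

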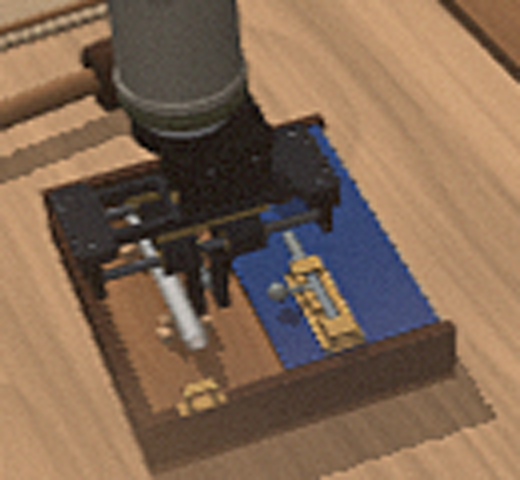

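```bash
python3 - <<'E'
from h import *
y=np.radians(20)
print(rel([.450,-.274,.10],(-np.sin(y),np.cos(y))))
E
```

```text
[np.float64(5.35), np.float64(-1.54), np.float64(-35.05), np.float64(12.85)]
```

Call:
{"method": "drive_tool", "body": {"motion": [[0,0,-1,1.2],[0,-0.2,-3,2.4],[0,-0.4,-6,3.8],[0,-0.6,-9,5.2],[0,-0.8,-12,6.6],[0,-1,-15,8],[0,-1.2,-18,9.4],[0,-1.3,-21,10.8],[0,-1.4,-24,12.2],[0,-1.5,-27,12.85],[0,-1.5,-30,12.85],[0,-1.5,-33,12.85],[1,-1.5,-34.5,12.85],[3,-1.5,-35,12.85],[5,-1.5,-35,12.85],[5,-1.5,-35,12.85],[5,-1.5,-35,12.85]]}}

```text
time: 46.45
ee_pos: [0.4496, -0.2717, 0.1028]
eef_rot: [-0.122, 0.697, 0.124, 0.696]
ft_force: [0.5, 0.2, 0.2]
width: 0.0088
```

```bash
python3 - <<'E'
from h import *
p,M,s=tool();print(p,M[:,2],s['joint_positions'].round(2),s['ft_force'],s['width'])
C,im=shot('wrist','w49',None,1.5)
C,im=shot('side','s49',(215,200,345,335),4)
E
```

```text
[ 0.44962796 -0.27168281  0.10281611] [ 0.93920878  0.34334292 -0.00158154] [ 1.12  0.34 -0.76  1.85  0.26  1.06  2.18] [0.53052385 0.19506237 0.2011521 ] 0.008763575518247498
```

View pics/w49.png

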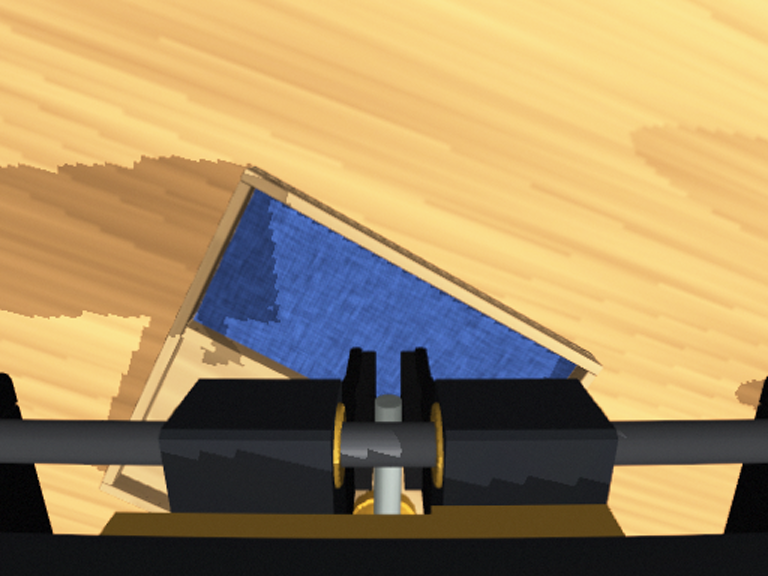

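View pics/s49.png

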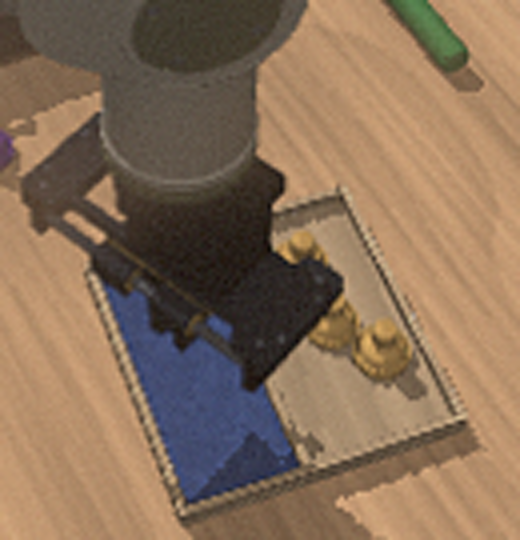

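Call:
{"method": "drive_tool", "body": {"motion": [[2,0,0.4,0],[4,0,0.4,0],[6,0,0.4,0],[7,0,0.4,0],[7.4,0,0.4,0],[7.5,0,0.4,0],[7.5,0,0.4,0],[7.5,0,0.4,0]]}}

```text
time: 47.22
ee_pos: [0.4547, -0.2723, 0.0304]
eef_rot: [-0.123, 0.696, 0.122, 0.697]
ft_force: [0.5, -0.3, 0.9]
width: 0.0088
```

Call:
{"method": "drive_tool", "body": {"motion": [[0,0,0,0],[0,0,0,0],[0,0,0,0],[0,0,0,0],[-2,0,0,0],[-6,0,0,0],[-10,0,0,0],[-12,0,0,0],[-12,0,0,0],[-12,0,0,0]], "grip": 195}}

```text
time: 48.05
ee_pos: [0.4545, -0.2725, 0.1504]
eef_rot: [-0.123, 0.696, 0.122, 0.697]
ft_force: [-0.2, -0.2, 0.0]
width: 0.0204
```

```bash
python3 - <<'E'
from h import *
p,M,s=tool();print(p,s['joint_positions'].round(2),s['ft_force'],s['width'],s['time'])
C,im=shot('wrist','w50',None,1.5)
C,im=shot('side','s50',(215,200,345,335),4)
E
```

```text
[ 0.45448604 -0.27248171  0.15041125] [ 1.14  0.29 -0.78  1.8   0.22  1.15  2.2 ] [-0.22797214 -0.21517269  0.03569074] 0.020429513884253188 48.05
```

View pics/w50.png

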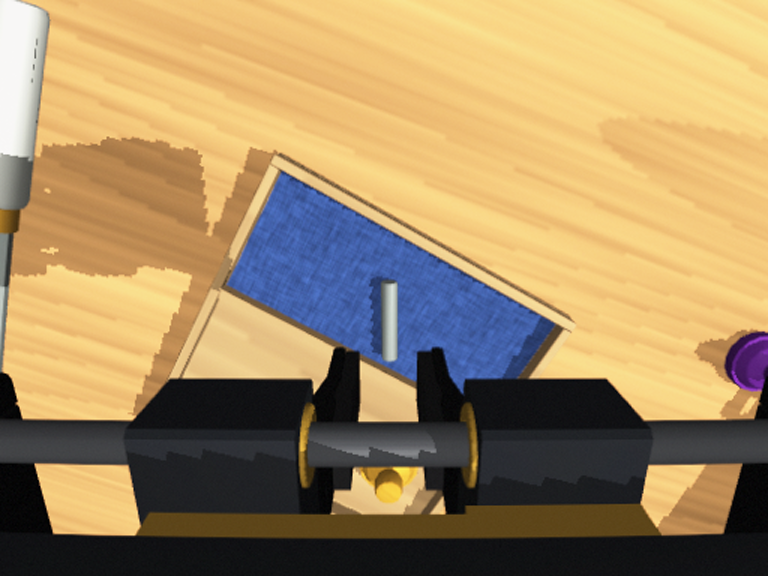

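View pics/s50.png

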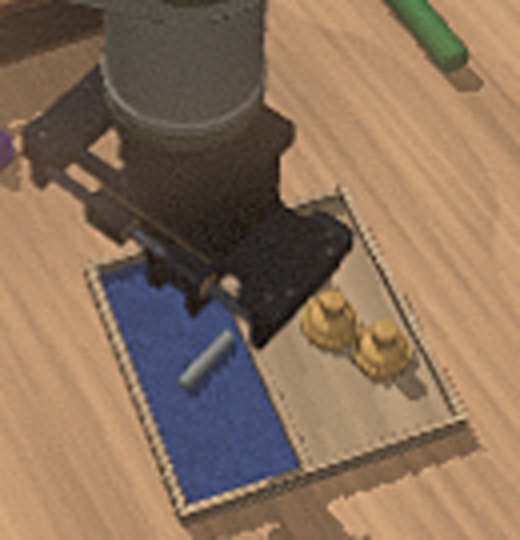

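```bash
python3 - <<'E'
from h import *
im=cv2.imread('pics/w50_raw.png');save(im,'w50d',(215,165,305,265),7)
C=cal('wrist')
a,b=plane(C,np.array([(389,283),(389,360)])/1.5,.014);print(a,b,np.linalg.norm(a-b))
o=np.array([.520,-.273]);th=np.radians(-8.8);X=np.array([np.cos(th),np.sin(th)]);Y=np.array([-X[1],X[0]])
for q in(a,b):print((q[:2]-o)@X,(q[:2]-o)@Y)
E
```

```text
[ 0.45153934 -0.27000757  0.014     ] [ 0.49776299 -0.25317774  0.014     ] 0.04919217017184813
-0.06811257008264925 -0.007516306306863995
-0.025007765583677104 0.016186972692495045
```

View pics/w50d.png

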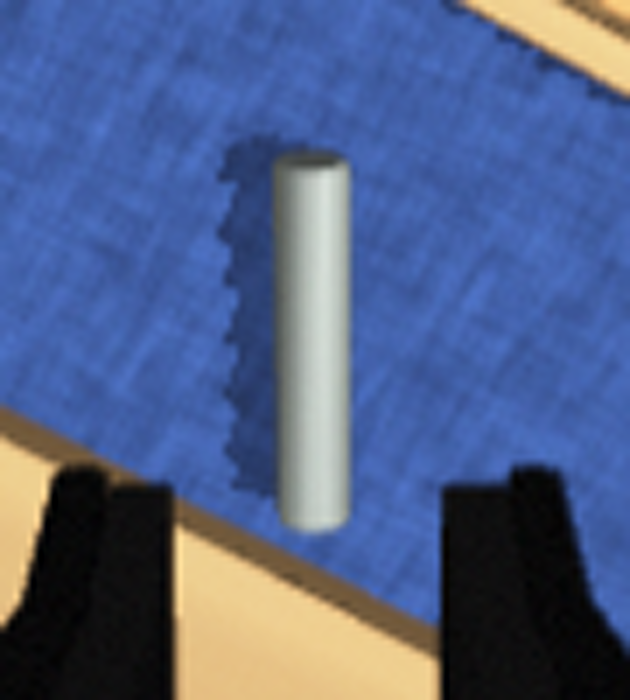

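```bash
python3 - <<'E'
from h import *
print(rel([.602,.2345,.16],(.0993,.9951)))
E
```

```text
[np.float64(-1.15), np.float64(42.52), np.float64(31.26), np.float64(5.13)]
```

Call:
{"method": "drive_tool", "body": {"motion": [[-1,3,2,0.4],[-1.1,6,4.4,0.8],[-1.1,9,6.6,1.2],[-1.1,12,8.8,1.6],[-1.1,15,11,2],[-1.1,18,13.2,2.4],[-1.1,21,15.4,2.8],[-1.1,24,17.6,3.2],[-1.1,27,19.9,3.6],[-1.1,30,22.1,4],[-1.1,33,24.3,4.4],[-1.1,36,26.5,4.8],[-1.1,39,28.7,5.1],[-1.1,42.5,31.3,5.1],[-1.1,42.5,31.3,5.1],[-1.1,42.5,31.3,5.1],[-1.1,42.5,31.3,5.1]], "grip": 90}}

```text
time: 49.57
ee_pos: [0.6022, 0.2343, 0.1585]
eef_rot: [0.033, 0.707, -0.034, 0.705]
ft_force: [-0.6, -0.1, -0.8]
width: 0.0564
```

```bash
python3 - <<'E'
from h import *
p,M,s=tool();print(p,M[:,2],s['joint_positions'].round(2),s['joint_vel'].round(3),s['width'],s['time'])
C,im=shot('wrist','w51',None,1.5)
print(proj(C,[.602,.2345,.085])*1.5)
E
```

```text
[0.60223747 0.2343094  0.15849934] [ 0.9954565  -0.09518693 -0.00240944] [ 0.15  0.57 -0.83  1.47  0.43  1.3   0.75] [ 0.038 -0.023  0.012  0.006 -0.001  0.001  0.002] 0.05637793064244644 49.5667
[[386.28671761 323.36262404]]
```

View pics/w51.png

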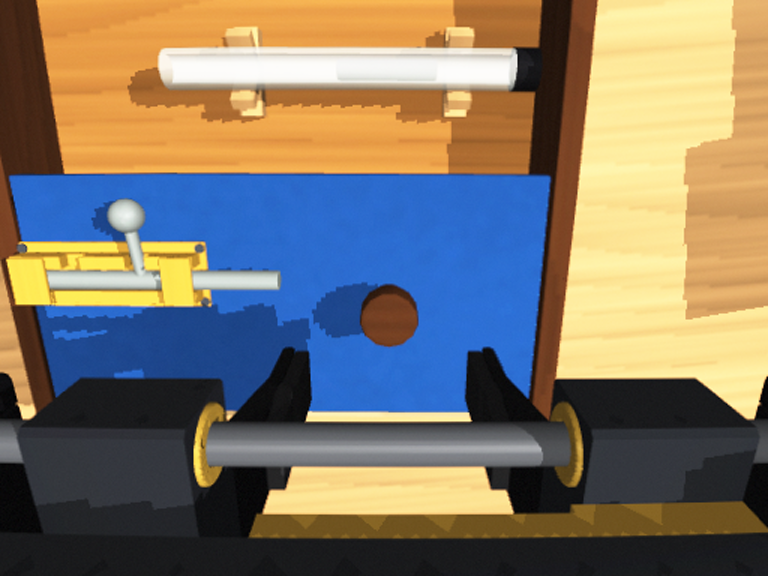

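Call:
{"method": "drive_tool", "body": {"motion": [[3,0.1,-0.1,0],[6,0.1,-0.1,0],[7.5,0.1,-0.1,0],[7.6,0.1,-0.1,0],[7.6,0.1,-0.1,0],[7.6,0.1,-0.1,0]]}}

```text
time: 50.12
ee_pos: [0.6028, 0.2354, 0.0858]
eef_rot: [0.035, 0.706, -0.034, 0.707]
ft_force: [-0.2, 0.6, -0.3]
width: 0.0562
```

Call:
{"method": "drive_tool", "body": {"motion": [[0,0,0,0],[0,0,0,0],[0,0,0,0],[0,0,0,0],[0,0,0,0],[0,0,0,0]], "grip": 255, "force": 35}}

```text
time: 50.62
ee_pos: [0.602, 0.2348, 0.0845]
eef_rot: [0.034, 0.706, -0.035, 0.706]
ft_force: [-0.1, -3.6, 3.7]
width: 0.0269
```

Call:
{"method": "drive_tool", "body": {"motion": [[0,0,-0.5,0],[0,0,-1.5,0],[0,0,-3,0],[0,0,-4.5,0],[0,0,-6,0],[0,0,-7.5,0],[0,0,-9,0],[0,0,-10.5,0],[0,0,-11.7,0],[0,0,-12.4,0],[0,0,-12.6,0],[0,0,-12.6,0]]}}

```text
time: 51.62
ee_pos: [0.4798, 0.247, 0.0846]
eef_rot: [0.035, 0.704, -0.034, 0.709]
ft_force: [16.7, 1.9, -12.0]
width: 0.0271
```

```bash
python3 - <<'E'
from h import *
p,M,s=tool();print(p,M[:,2],s['ft_force'],s['width'],s['time'])
C,im=shot('wrist','w52',None,1.5)
E
```

```text
[0.47975043 0.24701209 0.08463886] [ 0.99519398 -0.09771873  0.00632427] [ 16.68422481   1.88560991 -11.95831468] 0.02706721196408667 51.6167
```

View pics/w52.png

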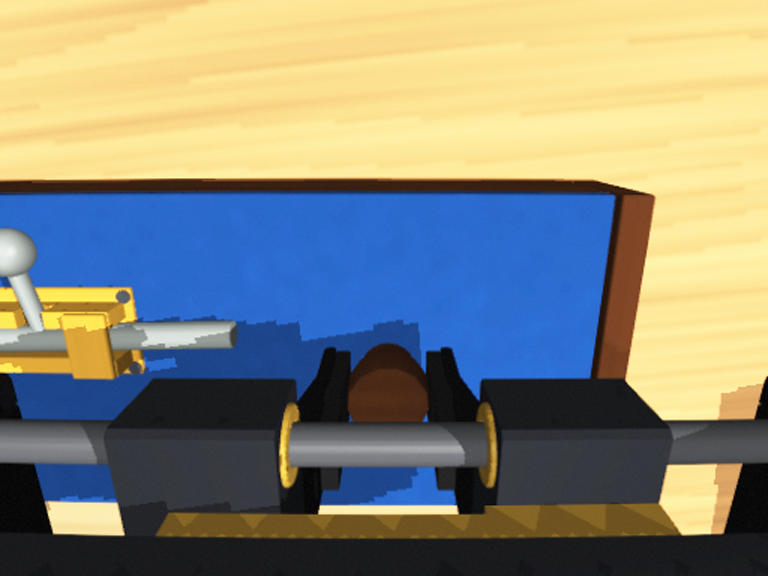

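Call:
{"method": "drive_tool", "body": {"motion": [[0,0,0.3,0],[0,0,0.3,0],[0,0,0.3,0],[0,0,0.3,0],[-3,0,0.3,0],[-6,0,0.3,0],[-8,0,0.3,0],[-8,0,0.3,0],[-8,0,0.3,0]], "grip": 120, "force": 10}}

```text
time: 52.42
ee_pos: [0.4798, 0.2477, 0.1651]
eef_rot: [0.034, 0.706, -0.034, 0.707]
ft_force: [0.2, -0.4, -0.4]
width: 0.046
```

```bash
python3 - <<'E'
from h import *
p,M,s=tool();print(p,M[:,2],s['ft_force'],s['width'],s['time'])
print(rel([.4195,.1299,.16],(.0985,.9951)))
E
```

```text
[0.47981233 0.24773878 0.16505784] [ 0.99538313 -0.09596594  0.00172264] [ 0.21399867 -0.43021464 -0.36573129] 0.046043914960068426 52.4167
[np.float64(0.49), np.float64(-12.31), np.float64(-4.87), np.float64(0.03)]
```

Call:
{"method": "drive_tool", "body": {"motion": [[0.4,-3,-1.2,0.03],[0.4,-6,-2.4,0.03],[0.4,-9,-3.6,0.03],[0.4,-12,-4.8,0.03],[0.4,-12.3,-4.9,0.03],[0.4,-12.3,-4.9,0.03],[0.4,-12.3,-4.9,0.03],[0.4,-12.3,-4.9,0.03]]}}

```text
time: 53.08
ee_pos: [0.419, 0.1307, 0.16]
eef_rot: [0.035, 0.706, -0.034, 0.706]
ft_force: [-0.3, -0.2, 0.6]
width: 0.0459
```

```bash
python3 - <<'E'
from h import *
p,M,s=tool();print(p,M[:,2],s['joint_vel'].round(3),s['time'])
C,im=shot('wrist','w53',None,1.5)
print(proj(C,[.4195,.1299,.072])*1.5)
E
```

```text
[0.41903581 0.13072061 0.15999477] [ 9.95243224e-01 -9.74201914e-02 -4.80472972e-04] [-0.007  0.005 -0.002 -0.006 -0.002  0.004  0.005] 53.0833
[[384.26713564 313.90943042]]
```

View pics/w53.png

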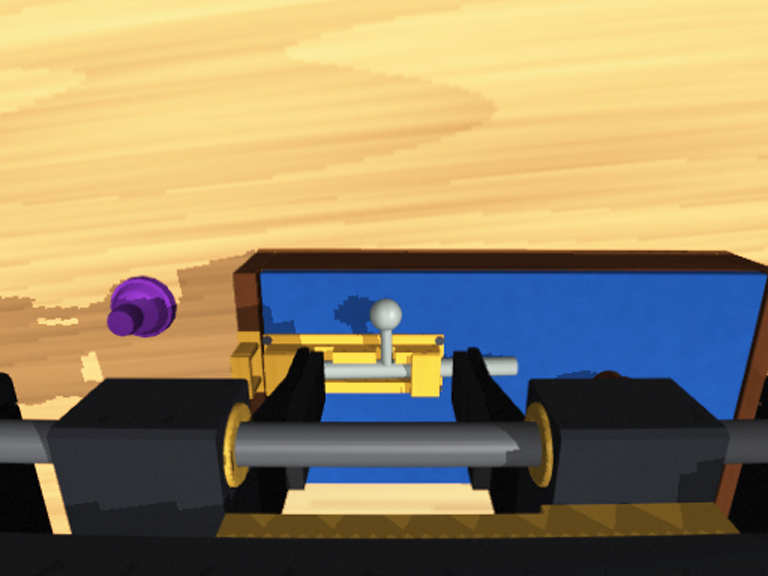

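Call:
{"method": "drive_tool", "body": {"motion": [[3,0,0,0],[6,0,0,0],[8,0,0,0],[8.1,0,0,0],[8.1,0,0,0],[8.1,0,0,0]]}}

```text
time: 53.63
ee_pos: [0.4189, 0.1308, 0.0791]
eef_rot: [0.035, 0.707, -0.034, 0.706]
ft_force: [-0.1, -0.3, 0.4]
width: 0.0461
```

Call:
{"method": "drive_tool", "body": {"motion": [[0,0,0,0],[0,0,0,0],[0,0,0,0],[0,0,0,0],[0,0,0,0],[0,0,0,0]], "grip": 255}}

```text
time: 54.13
ee_pos: [0.4191, 0.1296, 0.0794]
eef_rot: [0.035, 0.706, -0.035, 0.706]
ft_force: [-0.7, 0.3, -0.2]
width: 0.015
```

Call:
{"method": "drive_tool", "body": {"motion": [[-0.5,0,0.15,0],[-1.0,0,0.4,0],[-1.5,0,0.75,0],[-1.9,0,1.15,0],[-2.2,0,1.6,0],[-2.48,0,2.15,0],[-2.62,0,2.6,0],[-2.66,0,2.9,0],[-2.66,0,2.9,0]]}}

```text
time: 54.88
ee_pos: [0.4484, 0.1267, 0.1058]
eef_rot: [0.035, 0.706, -0.035, 0.706]
ft_force: [-1.6, 0.1, 0.3]
width: 0.0148
```

```bash
python3 - <<'E'
from h import *
p,M,s=tool();print(p,s['ft_force'],s['width'],s['time'])
C,im=shot('wrist','w54',(100,120,420,384),2.4)
E
```

```text
[0.44840011 0.126689   0.10580843] [-1.57387479  0.09864866  0.30817803] 0.014810989451406471 54.8833
```

View pics/w54.png

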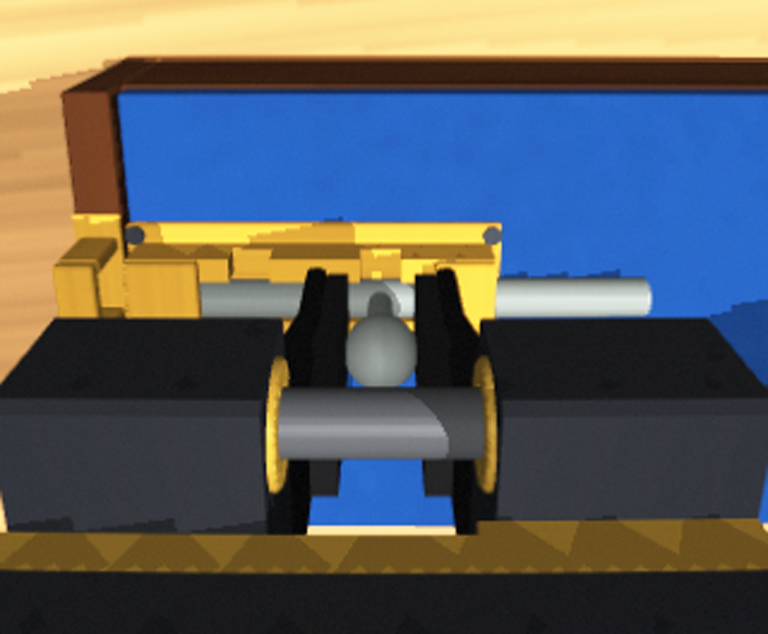

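Call:
{"method": "drive_tool", "body": {"motion": [[0,-0.8,0,0],[0,-1.6,0,0],[0,-2.4,0,0],[0,-3.2,0,0],[0,-3.2,0,0],[0,-3.2,0,0]]}}

```text
time: 55.43
ee_pos: [0.4447, 0.0939, 0.1059]
eef_rot: [0.035, 0.706, -0.036, 0.706]
ft_force: [-0.6, 0.0, -0.9]
width: 0.0146
```

```bash
python3 - <<'E'
from h import *
p,M,s=tool();print(p,s['ft_force'],s['width'],s['time'])
C,im=shot('wrist','w55',(100,120,420,384),2.4)
E
```

```text
[0.44466235 0.09393367 0.10586974] [-0.59915893  0.01395647 -0.93785523] 0.014601986148055994 55.4333
```

View pics/w55.png

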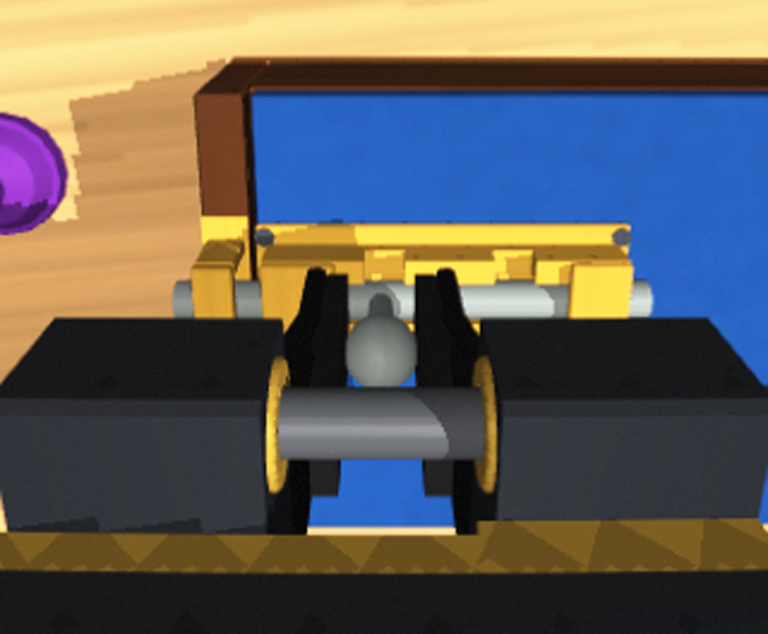

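Call:
{"method": "drive_tool", "body": {"motion": [[0,0.13,0,0],[0.05,0.13,-0.3,0],[0.2,0.13,-0.75,0],[0.45,0.13,-1.3,0],[0.75,0.13,-1.75,0],[1.15,0.13,-2.15,0],[1.65,0.13,-2.5,0],[2.15,0.13,-2.75,0],[2.66,0.13,-2.9,0],[2.66,0.13,-2.9,0],[2.66,0.13,-2.9,0]]}}

```text
time: 56.4
ee_pos: [0.4157, 0.099, 0.0789]
eef_rot: [0.035, 0.707, -0.035, 0.706]
ft_force: [0.3, -0.1, 0.9]
width: 0.0146
```

Call:
{"method": "drive_tool", "body": {"motion": [[0,0,0,0],[0,0,0,0],[0,0,0,0],[0,0,0,0],[-3,0,0,0],[-6,0,0,0],[-9,0,0,0],[-12,0,0,0],[-12,0,0,0],[-12,0,0,0]], "grip": 130}}

```text
time: 57.23
ee_pos: [0.4169, 0.099, 0.2005]
eef_rot: [0.035, 0.705, -0.035, 0.707]
ft_force: [0.2, 0.2, -1.4]
width: 0.0421
```

```bash
python3 - <<'E'
from h import *
p,M,s=tool();print(p,s['ft_force'],s['width'],s['time'])
C,im=shot('wrist','w56',None,1.5)
C,im=shot('side','s56',(155,125,345,335),2.8)
E
```

```text
[0.41688709 0.09902896 0.20048692] [ 0.15595183  0.15073886 -1.40442398] 0.04210457584579262 57.2333
```

View pics/w56.png

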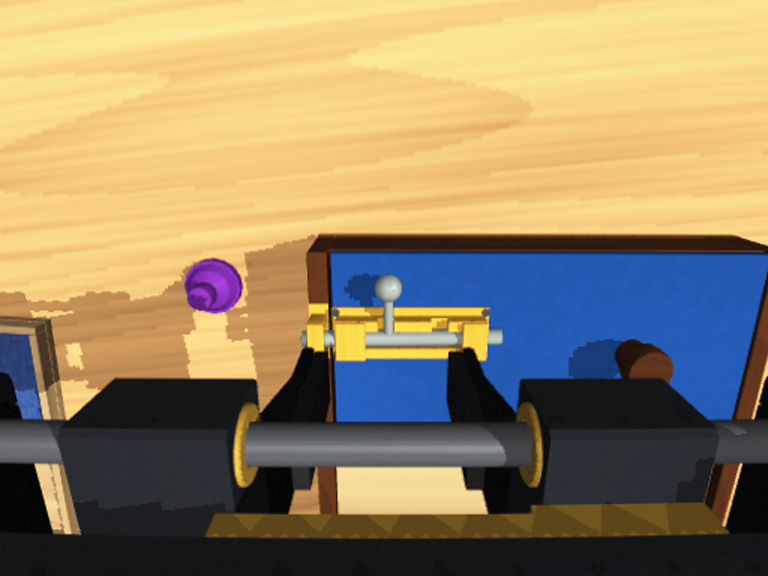

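View pics/s56.png

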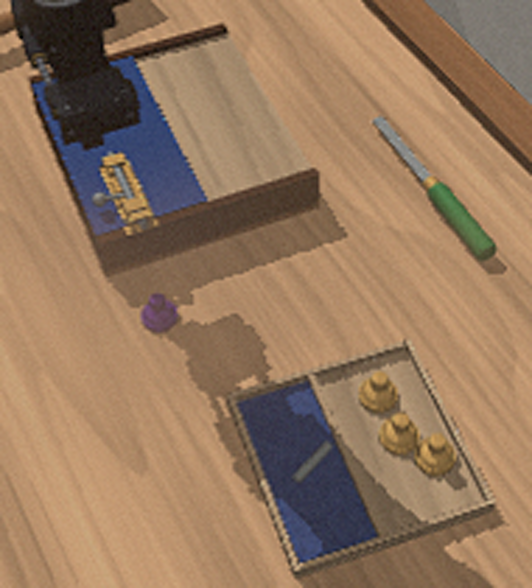

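```bash
python3 - <<'E'
from h import *
S=cal('side');so=np.array([155,125])
P=plane(S,np.array([(379,379),(402,420),(438,441)])/2.8+so,.0335)
o=np.array([.520,-.273]);th=np.radians(-8.8);X=np.array([np.cos(th),np.sin(th)]);Y=np.array([-X[1],X[0]])
for q in P: print(q.round(3),((q[:2]-o)@X).round(3),((q[:2]-o)@Y).round(3))
print(rel([.59,-.27,.20],(.1,.995)))
E
```

```text
[ 0.576 -0.228  0.033] 0.048 0.053
[ 0.57  -0.278  0.033] 0.051 0.002
[ 0.588 -0.315  0.033] 0.073 -0.031
[np.float64(-0.15), np.float64(-34.97), np.float64(21.01), np.float64(0.01)]
```

Call:
{"method": "drive_tool", "body": {"motion": [[0,-3,2,0],[0,-7,4,0],[0,-11,6.5,0],[0,-15,9,0],[0,-19,11.5,0],[0,-23,14,0],[0,-27,16.5,0],[0,-31,19,0],[0,-35,22,0],[0,-35,22,0],[0,-35,22,0]]}}

```text
time: 58.25
ee_pos: [0.6001, -0.2788, 0.1946]
eef_rot: [0.038, 0.708, -0.038, 0.705]
ft_force: [-0.2, -1.6, 0.3]
width: 0.0427
```

```bash
python3 - <<'E'
from h import *
p,M,s=tool();print(p,s['time'])
C,im=shot('wrist','w57',None,1.5)
E
```

```text
[ 0.60012799 -0.27882508  0.19455352] 58.25
```

View pics/w57.png

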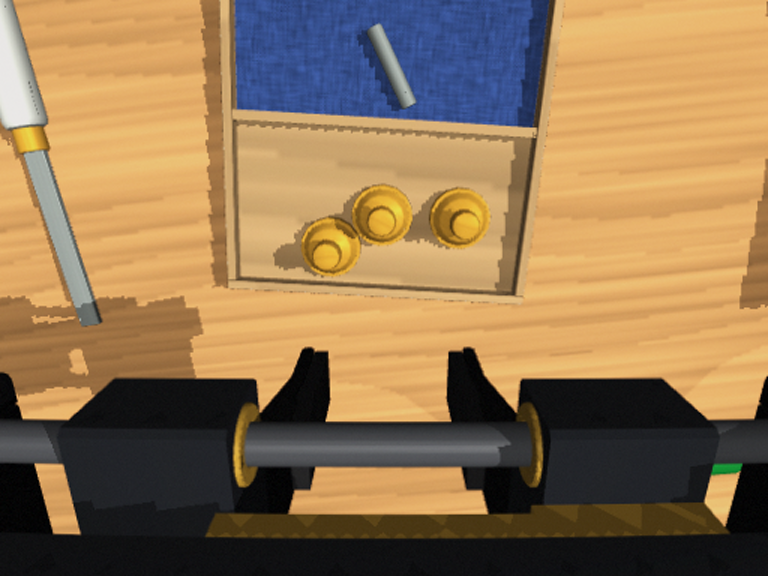

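```bash
python3 - <<'E'
from bench import r
s=r.read_state(); print(s['joint_vel'].round(3), s['ft_force'].round(1))
print(r.close_job())
E
```

```text
[-0.018 -0.065 -0.06   0.078 -0.043 -0.006 -0.022] [-0.6  0.9  0.7]
the job is handed in; nothing more can be done
None
```

I completed every step and handed the job in at about 58 s. It reported no verdict, so what follows is from my own camera checks.

- **Bolt and hatch, opening:** I drew the bolt, let its handle down in the open notch and pushed the hatch fully open.
- **Bosses:** There were three brass bosses on the bench, and I set all of them finial up in the tray's wide side. I left the purple decoy alone.
- **Tube and pin:** I tipped the tube over the tray's near wall until the first pin poked out about 10 to 11 mm. I held it there at rest with the tube lifted, then laid it back in its saddles with the pin still showing. I drew out that one pin and laid it in the blue lane.
- **Hatch and bolt, closing:** I slid the hatch shut against its stop and shot the bolt, with the handle down in its notch.

**Last checks:**
- The bolt and hatch looked the same as in the first pictures.
- The pin lies flat in the lane, clear of the divider.
- The tube was in both saddles with the one other visible pin inside, seen just before the hatch closed over it.
- All three bosses are upright. One was knocked a few centimetres inside the tray while the arm was elsewhere, and it now touches its neighbour near the far wall.

**Disagreements:** The wrist camera and the overhead cameras differed by about 2 to 5 mm along the tool or box axes. I settled this with close views before each grasp. A second small tip meant to lengthen the poke barely moved the first pin, possibly because its tip was already touching the tray floor, so I kept the poke at about 10 mm.

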